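Pack an arbor with keyed collars, thickest first

TASK

Make up the packing on the arbor in the green stand, ready for the grooving cutter: thread on the thickest of the three keyed collars until it is home on the shoulder, then the middle one, then the thinnest, each flat on the one below and let go. The arbor's two keys must enter each collar's keyways, so hold the collar lightly on the keys and turn it by feel until they let it down; never force it or let it fall, and leave the other things on the bench where they are.

Things in the scene. Friction and masses are not known exactly. Their poses are not given: they have to be found in the camera images.
- seat (a point): Seat for the first collar: centre of the flat top of the arbor's round shoulder (52 mm diameter), 88 mm above the bench, on the arbor's axis; a frame of the bolted-down stand, z up. The line through the arbor's two keys lies within 0.45 rad either way of this frame's y axis; where exactly differs each time and is not reported: it must be seen or felt for. The arbor is locked and does not turn.
- nose (a point): Centre of the arbor's top face, 51 mm above the seat. The plain steel arbor is 25 mm in diameter, its top 6 mm tapering to 18 mm. Two opposite keys, 6 mm wide and reaching 16 mm from the axis, run up its sides from the seat to 40 mm above it; the 11 mm above them are round. So a collar first goes on over the round nose, then stops on the keys' top ends until its keyways line up.
- thick_mid (a point): Thickest collar: steel ring, 56 mm outer diameter, 20 mm thick, lying flat; point on its axis half-way up, z along the axis. Bore 27.4 mm (1.2 mm free all round on the arbor); two opposite keyways on its +y and -y sides, 8.4 mm wide, reaching 17.5 mm from the axis, so over the keys it can still turn about 0.08 rad either way. 0.2 to 0.4 kg.
- stand: Green cast stand, origin at the centre of its underside on the bench, straight below the seat; base plate 120 x 120 x 14 mm, round pedestal tapering to 48 mm diameter at 79 mm high, a black lock knob at 50 mm height on its -x side reaching 54 mm from the axis; it carries the arbor.
- middle_mid (a point): Middle collar: as the thickest but 14 mm thick; point on its axis half-way up, keyways on its +y and -y sides. About 0.15 to 0.27 kg.
- thin_mid (a point): Thinnest collar: as the thickest but 8 mm thick; point on its axis half-way up, keyways on its +y and -y sides. About 0.08 to 0.16 kg.
- thick: The thickest collar's body, origin at the centre of its underside, same axes.
- middle: The middle collar's body, origin at the centre of its underside, same axes.
- thin: The thinnest collar's body, origin at the centre of its underside, same axes.
- cutter: Bystander: dark steel grooving cutter, 126 mm across its six teeth, 12 mm thick, lying flat; origin at the centre of its underside.
- cap: Bystander: clamp screw standing on its hexagon head, with a 42 mm washer under the head and its 9 mm shank up, 41 mm high; origin at the centre of its underside.
- spanner: Bystander: flat dark steel hook spanner, about 190 mm long and 7 mm thick; origin under its middle.
- sandblock: Bystander: cork sanding block 110 x 60 x 31 mm; origin at the centre of its underside.
- tape: Bystander: roll of tape in a red dispenser, 104 mm across, 51 mm high; origin under the roll's centre.
- spatula: Bystander: wooden spatula about 280 mm long, 7 mm thick; origin near its middle.
Not all that is in view belongs to the job. What is shaped like the thin but turquoise is not meant. What is shaped like the stand but orange is not meant.

How it is judged:
By the outcome, as a careful person would: the job done as asked, in the order asked, and still so for the second after the job is handed in, with the robot touching nothing.
It also fails if it takes over 72 s, if anything falls off the work surface, if the arm or the gripper's body presses on something with over 40 N, if the wrist force passes 120 N, or if a joint passes its speed limit or range.

ROBOT

A 7-joint arm with a two-finger parallel gripper is mounted at the origin on the work surface. World frame = base frame: x ahead of the robot, y to its left, z up, the work surface at z = 0. Lengths are in m, angles in rad, forces in N, time in s.
With the tool pointing down it reaches from about 0.35 to 0.9 m from the base axis. Payload 8.1 kg.
Tool frame: the origin (TCP) lies on the centre line of the jaws, within the pads' length; the fingertips stand 22 mm ahead of it and the grasp point (between the pads) lies 3 mm ahead of it; z points along the fingers, y is the direction in which the jaws open and shut (so a half turn about z gives the same grasp; the last joint's range is limited). The gripper opens to 92 mm and grips with 3 to 60 N. Pads are 19 mm wide; open, the fingers measure 130 mm over their backs; the gripper's body (75 mm by 190 mm) begins 47 mm behind the grasp point.
Start: joints at [1.083, 0.434, 0.025, 1.573, -0.012, 1.134, -0.075], TCP at [0.235, -0.579, 0.249] pointing down, gripper open.
Joint ranges: [-2.62, 2.62], [-0.44, 2.09], [-1.27, 1.32], [0.08, 2.57], [-1.32, 4.46], [0.12, 2], [-2.74, 2.74]. Speed limits (rad/s): [2.22, 2.22, 3.01, 3.01, 3.14, 3.14, 3.14].

INTERFACE

Orientations are given as a rotation vector (axis times angle).
In Python, from cell import arm gives the robot as it stands.
- The arm moves only by the shell command python3 -m pendant 'ROWS' [FORCE]. ROWS is JSON, a list that holds one entry, the list of rows, each a list of 7 numbers: the shift along the tool's x, y, z in units of 0.04 m (1.0 is 0.04 m), then the turn, a rotation vector about the tool's x, y, z in units of 0.08 rad (1.0 is 0.08 rad), then the closure, from 0 (fully open) to 1 (shut). In form: [[[tx, ty, tz, ax, ay, az, fingers], ...]]. A call has 1 to 20 rows; each row shifts and turns the commanded pose from where the row before left it, along the tool's axes as they then stand; what a row does not reach is not made up. A row lasts 1/12 s, in which the tool goes at most 41.7 mm and 7.16 degrees, less where a joint would pass 70% of its speed; a pose out of reach is approached as far as the arm can. A call with a number of a shift or a turn outside -1 to 1 is refused whole. A call with a gripper value outside its range is refused whole. The fingers move at their own pace and stop on an object; FORCE is the grip in N (left out, the last holds). Time passes only in rows, so rows that do not move let the fingers close. It gives the time, the measured TCP pose, the force and the opening at its end, in the units of the state.
- arm.observe(): the state, without advancing time (a new reading comes with each control period).
- arm.get_image(name): name is "side" or "top" or "wrist"; returns a dict with "img" (480x640x3 uint8, red, green, blue), "z_map" (480x640 float32, m along the optical axis (not along the pixel's ray), 0 where there is no reading), "K" (3x3 intrinsics, pixels), "R" (3x3) and "t" (3): a world point X has camera coordinates R X + t. Camera axes: x right, y down, z forward; pixel columns grow to the right and rows downward; lengths in m; the calibration is good to about 2 mm. The wrist camera is an equidistant fisheye: a pixel r from the principal point sees the ray r / f radians off the axis. A picture is of the moment at which its call begins.
- arm.sign_off(): hands the job in, once; it reports no verdict.
The state is a dict: "clock": time; "joints": joint angles; "dq": joint speeds; "joint_efforts": joint torques, N m; "position": TCP position; "ee_rot": TCP orientation; "force": force on the tool from outside, world axes, zero at the start; "ft_torque": the same for the moment, N m; "width": opening from 0.0 (shut) to 1.0 (fully open).
Only numpy, scipy, OpenCV 4.12 (cv2) and the standard library are available. Lean on these libraries where they do the work, as an engineer would, in place of code of your own. Each camera call takes 0.05 s, during which the arm holds its last target.

## Working session

There is one attempt and no reset: what is moved stays moved. The work goes in short steps, Python scripts to look and compute and a shell command to move; the robot and the scene stay as the last step left them, time stands still between calls to the robot, and variables do not carry over. Pictures are saved under pics/ and viewed, and the job is handed in when it is done.

```bash
ls; mkdir -p pics; python3 - <<'E'
from cell import arm
import cv2,pickle
s=arm.observe();print(s)
d={}
for n in("top","side","wrist"):
    im=arm.get_image(n);d[n]=im
    cv2.imwrite(f"pics/{n}0.png",im["img"][:,:,::-1]);print(n,im["K"],im["R"],im["t"])
pickle.dump(d,open("d0.pkl","wb"))
E
```

```text
pics
{'clock': 0.0, 'joints': array([ 1.08340393,  0.43523442,  0.02496784,  1.5741068 , -0.01159924,
        1.1340207 , -0.07511625]), 'dq': array([-2.10570418e-04, -7.28918407e-05,  1.61421752e-03, -5.24115443e-04,
       -1.44067081e-05,  2.38526351e-04, -1.39637495e-03]), 'joint_efforts': array([ 1.68086585e-04, -6.67862177e+01,  9.85210799e-01, -3.14462829e+01,
       -6.02907641e-02,  4.28670540e-02,  1.10056244e-04]), 'position': array([ 0.23437078, -0.57886182,  0.24793404]), 'ee_rot': array([-3.08211973e+00, -6.00284985e-01,  7.10011382e-04]), 'force': array([-1.08155442, -0.40211542,  0.42790749]), 'ft_torque': array([-0.03191193,  0.02393054,  0.06431614]), 'width': 1.0001489532681351}
top [[533.07740308   0.         319.68904946]
 [  0.         533.07740308 241.97803674]
 [  0.           0.           1.        ]] [[ 0.01042814 -0.99992839  0.00587157]
 [-0.99493763 -0.01096268 -0.09989462]
 [ 0.09995183 -0.00480013 -0.9949807 ]] [0.01595865 0.54914606 1.10588151]
side [[498.34874349   0.         324.51277926]
 [  0.         498.34874349 236.75009929]
 [  0.           0.           1.        ]] [[-0.99905255 -0.03822579 -0.02080371]
 [-0.00666969  0.60686112 -0.7947799 ]
 [ 0.04300605 -0.79388813 -0.60654111]] [0.58153433 0.08558216 1.18467456]
wrist [[371.64829954   0.         316.79888728]
 [  0.         371.64829954 242.42990315]
 [  0.           0.           1.        ]] [[ 3.75519346e-01 -9.26814167e-01 -8.48593046e-04]
 [-8.97460967e-01 -3.63854547e-01  2.49346509e-01]
 [-2.31406641e-01 -9.28728586e-02 -9.68413960e-01]] [-0.62412939 -0.03219124  0.38944236]
```

View pics/top0.png

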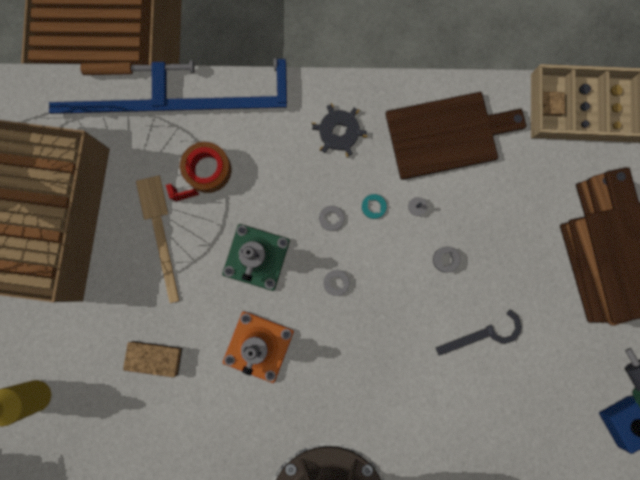

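View pics/side0.png

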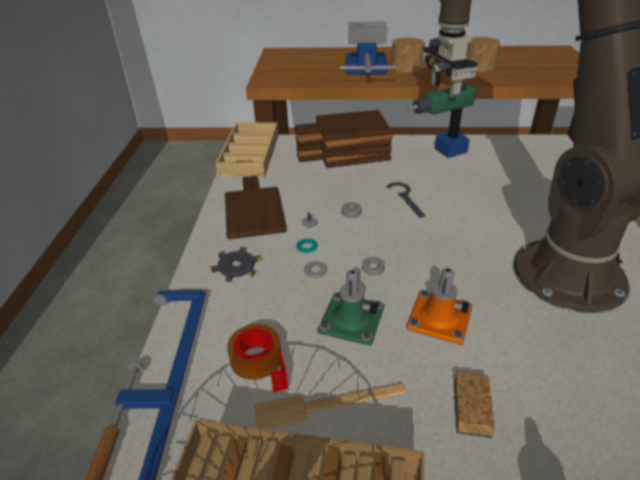

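View pics/wrist0.png

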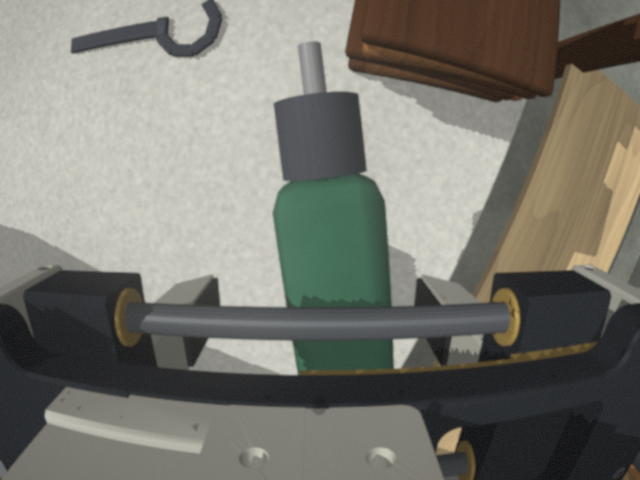

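```bash
cat > h.py <<'E'
import numpy as np,cv2,pickle
def cloud(im):
    K,R,t,z=im["K"],im["R"],im["t"],im["z_map"]
    v,u=np.mgrid[:480,:640]
    c=np.stack([(u-K[0,2])/K[0,0]*z,(v-K[1,2])/K[1,1]*z,z],-1)
    P=(c-t)@R
    P[z<=0]=np.nan
    return P
def fit(P2):
    # known-noise circle LSQ
    A=np.c_[2*P2,np.ones(len(P2))];b=(P2**2).sum(1)
    s=np.linalg.lstsq(A,b,rcond=None)[0];return s[:2],np.sqrt(s[2]+s[:2]@s[:2])
def proj(im,X):
    c=im["R"]@np.array(X)+im["t"];K=im["K"];return K[0,0]*c[0]/c[2]+K[0,2],K[1,1]*c[1]/c[2]+K[1,2]
E
python3 - <<'E'
from h import *
d=pickle.load(open("d0.pkl","rb"))
for n,pts in (("top",[(333,218),(338,283),(447,260),(375,207),(420,207),(251,255),(254,348)]),("side",[(316,269),(373,266),(351,210),(307,245),(353,290)])):
    P=cloud(d[n]);b=np.nanmedian(P[...,2]);print(n,"bench",b)
    for u,v in pts:
        w=P[v-18:v+19,u-18:u+19].reshape(-1,3)
        m=w[:,2]>0.004; q=w[m]
        print((u,v),m.sum(),"top z",np.percentile(q[:,2],[50,90,98]).round(4),"c",((np.percentile(q[:,:2],1,axis=0)+np.percentile(q[:,:2],99,axis=0))/2).round(4),"ext",np.ptp(q[:,:2],axis=0).round(3))
im=d["top"]["img"]
c=[cv2.resize(im[v-24:v+24,u-24:u+24],(260,260),interpolation=cv2.INTER_CUBIC) for u,v in [(333,218),(338,283),(447,260),(375,207),(251,255),(254,348)]]
cv2.imwrite("pics/crop0.png",np.vstack([np.hstack(c[:3]),np.hstack(c[3:])])[:,:,::-1])
E
```

```text
top bench -0.00013508941096683665
(333, 218) 377 top z [0.0073 0.0104 0.0118] c [ 0.6009 -0.0085] ext [0.08  0.079]
(338, 283) 416 top z [0.0133 0.016  0.0181] c [ 0.4618 -0.0152] ext [0.078 0.073]
(447, 260) 478 top z [0.0191 0.0223 0.0241] c [ 0.5161 -0.2504] ext [0.076 0.074]
(375, 207) 394 top z [0.0076 0.0105 0.0123] c [ 0.6305 -0.0999] ext [0.08  0.077]
(420, 207) 318 top z [0.0156 0.0196 0.0403] c [ 0.6292 -0.1995] ext [0.077 0.074]
(251, 255) 1362 top z [0.0354 0.1274 0.139 ] c [0.5206 0.1685] ext [0.08 0.08]
(254, 348) 1364 top z [0.0391 0.1299 0.1393] c [0.3246 0.1577] ext [0.077 0.078]
side bench -0.0007037106840542926
(316, 269) 236 top z [0.0069 0.009  0.0104] c [ 0.6059 -0.0193] ext [0.063 0.097]
(373, 266) 336 top z [0.0127 0.121  0.1364] c [0.4752 0.066 ] ext [0.076 0.211]
(351, 210) 250 top z [0.0172 0.0202 0.0217] c [ 0.5185 -0.2477] ext [0.056 0.06 ]
(307, 245) 231 top z [0.007  0.0093 0.0102] c [ 0.6242 -0.0694] ext [0.073 0.106]
(353, 290) 898 top z [0.0859 0.1268 0.138 ] c [0.5152 0.1423] ext [0.084 0.179]
```

View pics/crop0.png

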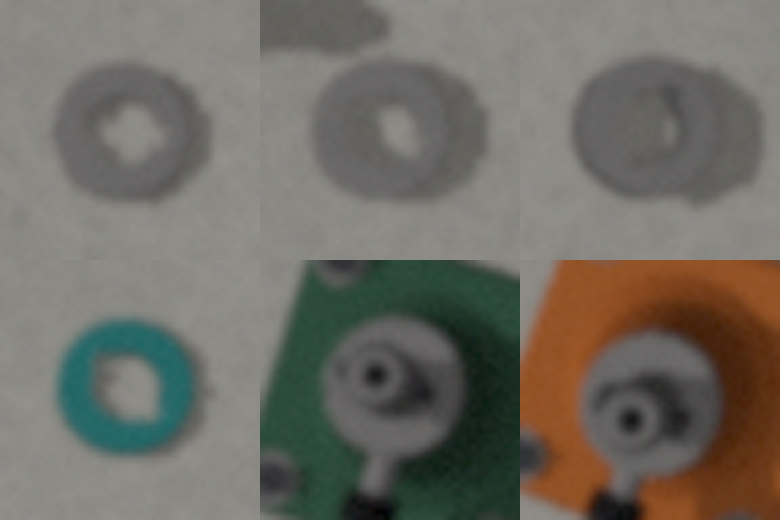

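```bash
cat >> h.py <<'E'
from scipy.spatial.transform import Rotation as Ro
from scipy.optimize import least_squares
def pose(s): return Ro.from_rotvec(s["ee_rot"]).as_matrix(),np.array(s["position"])
def rel(s,target):  # shift in tool axes, units of 0.04
    R,p=pose(s);return R.T@(np.array(target)-p)/0.04
def yaw(R): return np.arctan2(R[1,1],R[0,1])  # direction of jaw axis
def fproj(im,X):
    c=np.atleast_2d(X)@im["R"].T+im["t"];th=np.arctan2(np.hypot(c[:,0],c[:,1]),c[:,2]);ph=np.arctan2(c[:,1],c[:,0])
    f=im["K"][0,0];return np.c_[f*th*np.cos(ph)+im["K"][0,2],f*th*np.sin(ph)+im["K"][1,2]]
def funproj(im,uv,z):
    uv=np.atleast_2d(np.float64(uv));K=im["K"];dx=uv-[K[0,2],K[1,2]];r=np.hypot(*dx.T);th=r/K[0,0]
    d=np.c_[np.sin(th)*dx[:,0]/r,np.sin(th)*dx[:,1]/r,np.cos(th)]@im["R"];C=-im["R"].T@im["t"]
    return C+d*((z-C[2])/d[:,2])[:,None]
def rectify(im,c,z,half,n=500):
    # orthographic view of plane z about c: col = +x... image u=+y left->right reversed: u: x, v: -y
    g=(np.arange(n)-(n-1)/2)/(n/2)*half
    X=np.stack(np.broadcast_arrays(c[0]+g[None,:],c[1]-g[:,None],z),-1).reshape(-1,3)
    uv=fproj(im,X).astype(np.float32).reshape(n,n,2)
    return cv2.remap(im["img"],uv[...,0],uv[...,1],cv2.INTER_CUBIC)
E
python3 - <<'E'
from h import *
from cell import arm
d=pickle.load(open("d0.pkl","rb"));s=arm.observe();R,p=pose(s);print(R.round(3),"yaw",yaw(R))
im=d["wrist"];C=-im["R"].T@im["t"];print("cam in tool",R.T@(C-p), "R cam<-tool",(im["R"]@R).round(3))
for t in [(0.517,-0.2505,0.249),]: print(rel(s,t))
# circles on tops, via side and top: fit to rim points
for n,L in (("top",[(447,260,.02),(338,283,.014),(333,218,.008),(251,255,.088)]),("side",[(351,210,.02),(373,266,.014),(316,269,.008)])):
    P=cloud(d[n])
    for u,v,h in L:
        w=P[v-22:v+23,u-22:u+23].reshape(-1,3); q=w[abs(w[:,2]-h)<.0035][:,:2]
        md=np.median(q,axis=0); q=q[np.hypot(*(q-md).T)<.034]
        r=least_squares(lambda c:np.clip(np.hypot(*(q-c).T)-.028,0,None)*3+np.clip(.0145-np.hypot(*(q-c).T),0,None),md)
        print(n,h,len(q),r.x.round(4),q.mean(0).round(4))
E
```

```text
[[ 0.927  0.375 -0.001]
 [ 0.375 -0.927  0.001]
 [-0.    -0.001 -1.   ]] yaw -1.186096375941388
cam in tool [ 0.06606737 -0.00037461 -0.13651524] R cam<-tool [[ 0.     1.    -0.   ]
 [-0.968  0.    -0.249]
 [-0.249  0.     0.968]]
[ 9.62982716 -4.96108438 -0.01688184]
top 0.02 365 [ 0.5174 -0.2497] [ 0.517 -0.25 ]
top 0.014 347 [ 0.4649 -0.0133] [ 0.465  -0.0136]
top 0.008 334 [ 0.6054 -0.0019] [ 0.6057 -0.0022]
top 0.088 302 [0.5194 0.1618] [0.5166 0.1577]
side 0.02 137 [ 0.5166 -0.247 ] [ 0.5177 -0.2467]
side 0.014 211 [ 0.4648 -0.0117] [ 0.4652 -0.0113]
side 0.008 178 [ 0.6052 -0.0015] [ 0.6079 -0.0032]
```

```bash
python3 -m pendant '[[[0,0,-1,0,0,0,0],[0.4,-0.2,-0.5,0,0,0,0],[0.8,-0.4,0,0,0,0,0],[0.8,-0.41,0,0,0,0,0],[0.8,-0.41,0,0,0,0,0],[0.8,-0.41,0,0,0,0,0],[0.8,-0.41,0,0,0,0,0],[0.8,-0.41,0.3,0,0,0,0],[0.8,-0.41,0.6,0,0,0,0],[0.8,-0.41,0.6,0,0,0,0],[0.8,-0.41,0.6,0,0,0,0],[0.8,-0.41,0.6,0,0,0,0],[0.8,-0.41,0.6,0,0,0,0],[0.43,-0.25,0.6,0,0,0,0],[0,0,0.4,0,0,0,0],[0,0,0,0,0,0,0]]]'
python3 - <<'E'
from h import *
from cell import arm
s=arm.observe();R,p=pose(s);print(p,yaw(R))
im=arm.get_image("wrist");pickle.dump((s,im),open("w1.pkl","wb"))
cv2.imwrite("pics/w1.png",im["img"][:,:,::-1])
cv2.imwrite("pics/r1.png",rectify(im,(0.517,-0.25),0.02,0.045)[:,:,::-1])
E
```

```text
clock: 1.48
position: [0.5119, -0.2536, 0.1374]
ee_rot: [-3.079, -0.605, 0.008]
force: [0.1, -1.1, -0.5]
width: 0.998
[ 0.51186886 -0.2535629   0.13744088] -1.1826501220341876
```

View pics/w1.png

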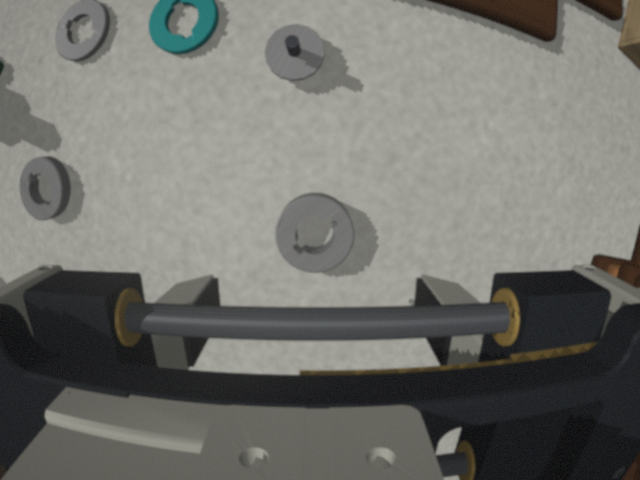

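View pics/r1.png

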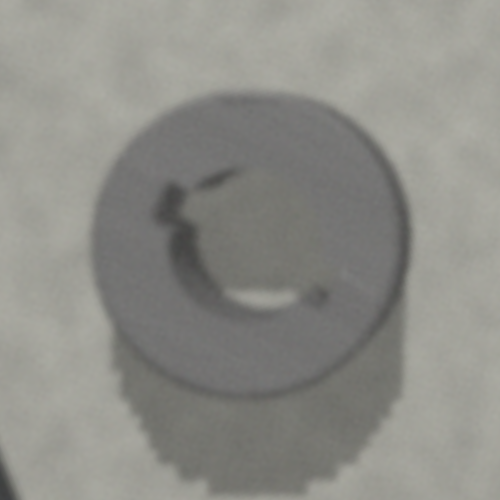

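```bash
python3 - <<'E'
from h import *
from cell import arm
s=arm.observe();R,p=pose(s);print(p,yaw(R),R[:,2],s["joints"].round(2))
print(rel(s,(0.517,-0.2488,0.0235)))
_,im=pickle.load(open("w1.pkl","rb"))
r=rectify(im,(0.517,-0.2488),0.02,0.03,600)
cl=cv2.createCLAHE(4,(4,4)).apply(cv2.cvtColor(r,cv2.COLOR_RGB2GRAY)); cl=cv2.cvtColor(cl,cv2.COLOR_GRAY2BGR)
for rr in (280,137,175): cv2.circle(cl,(300,300),rr,(0,0,255),1)
for a in(-.42,-.48,-.54): 
    v=np.array([np.cos(a),-np.sin(a)])*175; cv2.line(cl,tuple((300-v).astype(int)),tuple((300+v).astype(int)),(0,255,0),1)
cv2.imwrite("pics/r1b.png",cl)
E
```

```text
[ 0.51189688 -0.25539492  0.13938325] -1.184963700358057 [-0.00399285  0.00138179 -0.99999107] [ 0.46  0.47 -0.13  1.82  0.08  0.86 -0.89]
[ 0.18945647 -0.09667827  2.89677378]
```

View pics/r1b.png

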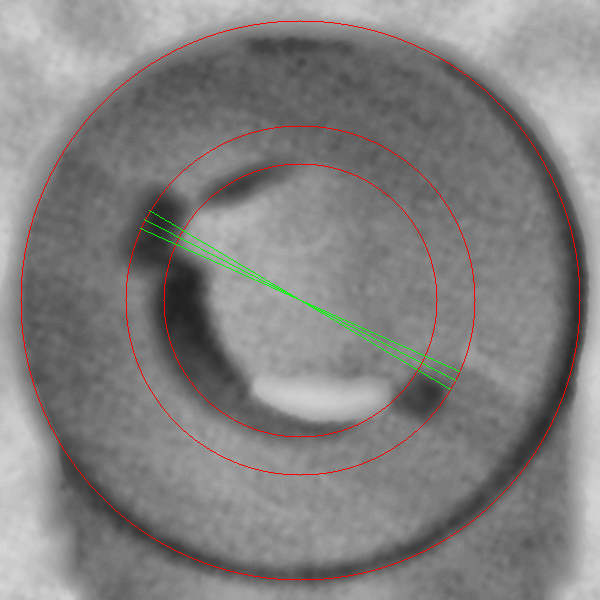

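```bash
python3 -m pendant '[[[0.1,-0.05,0.6,0,0,0,0],[0.09,-0.05,0.8,0,0,0,0],[0,0,0.7,0,0,0,0],[0,0,0.3,0,0,0,0],[0,0,0,0,0,0,0],[0,0,0,0,0,0,0]]]'
python3 - <<'E'
from h import *
from cell import arm
for i in range(2):
    im=arm.get_image("wrist")
    s=arm.observe();R,p=pose(s);print(p,yaw(R),R[:,2],rel(s,(0.517,-0.2488,0.0235)))
cv2.imwrite("pics/w2.png",im["img"][:,:,::-1])
E
```

```text
clock: 2.03
position: [0.5186, -0.2507, 0.0461]
ee_rot: [3.083, 0.598, -0.0]
force: [-0.2, 0.5, 0.3]
width: 1.0
[ 0.51934733 -0.25073551  0.04680476] -1.1872225747345861 [ 0.00179604 -0.00113565 -0.99999774] [-0.03703293 -0.0678381   0.58245727]
[ 0.51970073 -0.25066316  0.04708462] -1.1869764269497265 [ 0.0026714  -0.00137102 -0.99999549] [-0.04632078 -0.06981241  0.58936873]
```

View pics/w2.png

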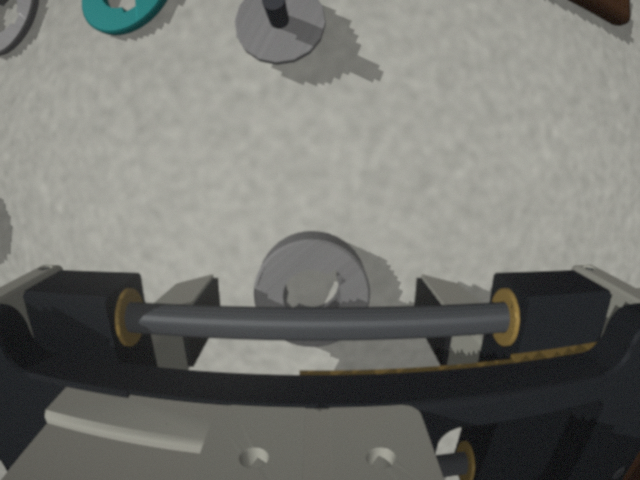

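```bash
python3 -m pendant '[[[-0.04,-0.07,0.3,0,0,0,0],[0,0,0.26,0,0,0,0],[0,0,0,0,0,0,0],[0,0,0,0,0,0,1],[0,0,0,0,0,0,1],[0,0,0,0,0,0,1],[0,0,0,0,0,0,1],[0,0,0,0,0,0,1],[0,0,0,0,0,0,1]]]' 20
python3 - <<'E'
from h import *
from cell import arm
s=arm.observe();R,p=pose(s);print(p,yaw(R),s["force"],s["ft_torque"],s["width"]*92)
im=arm.get_image("wrist");cv2.imwrite("pics/w3.png",im["img"][:,:,::-1])
E
```

```text
clock: 2.88
position: [0.5162, -0.2477, 0.0228]
ee_rot: [3.083, 0.6, 0.0]
force: [1.0, -0.6, -0.2]
width: 0.614
[ 0.51617561 -0.24773571  0.02283478] -1.1861032168104766 [ 0.95251636 -0.59833273 -0.20510288] [-0.31345242 -0.18013748  0.00753959] 56.52796887001108
```

View pics/w3.png

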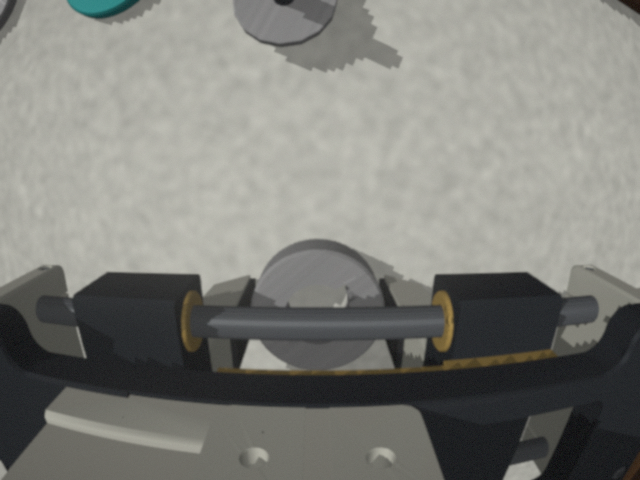

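```bash
cat >> h.py <<'E'
def toolrect(s,im,ztop,half=0.04,n=600,ang=None,c=None):
    # rectified plane at height ztop (world), u = tool y, v = -tool x (image-like), centred on TCP axis
    R,p=pose(s); g=(np.arange(n)-(n-1)/2)/(n/2)*half
    ex=R[:2,0];ey=R[:2,1]
    c=p[:2] if c is None else np.array(c)
    X=c[None,None]+g[None,:,None]*ey+(-g[:,None,None])*ex
    X=np.concatenate([X,np.full(X.shape[:2]+(1,),ztop)],-1).reshape(-1,3)
    uv=fproj(im,X).astype(np.float32).reshape(n,n,2)
    return cv2.remap(im["img"],uv[...,0],uv[...,1],cv2.INTER_CUBIC)
def enh(r):
    return cv2.cvtColor(cv2.createCLAHE(3,(4,4)).apply(cv2.cvtColor(r,cv2.COLOR_RGB2GRAY)),cv2.COLOR_GRAY2BGR)
E
python3 - <<'E'
from h import *
from cell import arm
s=arm.observe();im=arm.get_image("wrist")
r=enh(toolrect(s,im,0.02))
cv2.circle(r,(300,300),210,(0,0,255),1)
cv2.imwrite("pics/w3r.png",r)
E
```

```text
(no output)
```

View pics/w3r.png

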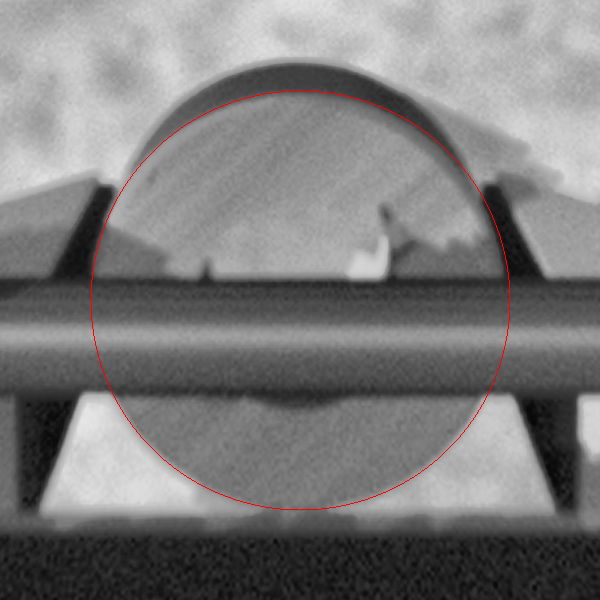

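```bash
python3 -m pendant '[[[0,0,-0.3,0,0,0,1],[0,0,-0.7,0,0,0,1],[0,0,-0.9,0,0,0,1],[0,0,-0.9,0,0,0,1],[0,0,-0.9,0,0,0,1],[0.2,-0.4,-0.7,0,0,-1,1],[0.44,-0.78,0,0,0,0,1],[0.44,-0.78,0,0,0,0,1],[0.44,-0.78,0,0,0,0,1],[0.44,-0.78,0,0,0,0,1],[0.44,-0.78,0,0,0,0,1],[0.44,-0.78,0,0,0,0,1],[0.44,-0.78,0,0,0,0,1],[0.44,-0.78,0,0,0,0,1],[0.44,-0.78,0,0,0,0,1],[0.2,-0.4,0,0,0,-1,1],[0,0,0,0,0,-1,1],[0,0,0,0,0,-1,1],[0,0,0,0,0,-1,1],[0,0,0,0,0,-1,1]]]'
python3 -m pendant '[[[0,0,0,0,0,-1,1],[0,0,0,0,0,-1,1],[0,0,0,0,0,-1,1],[0,0,0,0,0,-1,1],[0,0,0,0,0,-1,1],[0,0,0,0,0,-1,1],[0,0,0,0,0,-1,1],[0,0,0,0,0,-1,1],[0,0,0,0,0,-1,1],[0,0,0,0,0,-1,1],[0,0,0,0,0,-1,1],[0,0,0,0,0,-1,1],[0,0,0,0,0,-1,1],[0,0,0,0,0,-1,1],[0,0,0,0,0,-1,1],[0,0,0,0,0,-1,1],[0,0,0,0,0,-1,1],[0,0,0,0,0,0,1]]]'
python3 - <<'E'
from h import *
from cell import arm
im=arm.get_image("wrist");s=arm.observe();R,p=pose(s);print(p,yaw(R),R[:,2],s["force"],s["width"]*92,s["joints"])
pickle.dump((s,im),open("w4.pkl","wb"))
cv2.imwrite("pics/w4.png",im["img"][:,:,::-1])
E
```

```text
clock: 4.65
position: [0.5327, 0.1102, 0.1991]
ee_rot: [2.849, 1.323, -0.001]
force: [0.1, -0.2, -2.5]
width: 0.599
clock: 6.15
position: [0.5328, 0.1097, 0.199]
ee_rot: [-1.385, -2.82, 0.002]
force: [-0.8, -0.4, -2.5]
width: 0.605
[0.53285891 0.10977301 0.1989588 ] 0.6524890239006476 [-4.09157291e-04 -5.49892709e-04 -9.99999765e-01] [ 0.10282513  0.51167268 -1.61294371] 55.30120713129787 [ 0.19309125  0.44031862 -0.67257586  1.79412876  0.31766802  1.01816785
  0.05015773]
```

View pics/w4.png

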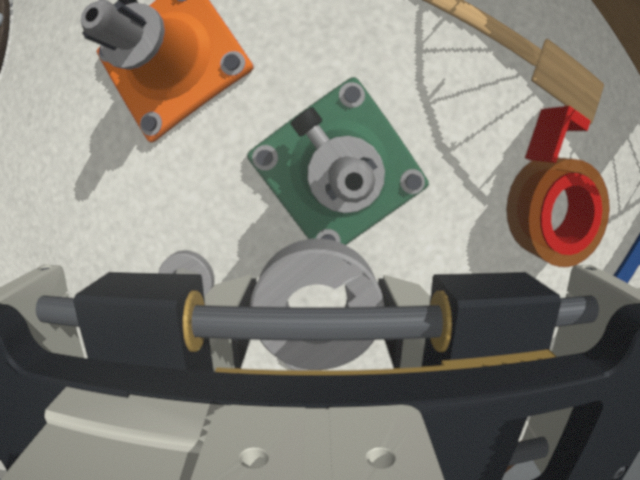

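```bash
python3 - <<'E'
from h import *
s,im=pickle.load(open("w4.pkl","rb"))
for uv,z in (((353,181),.139),((346,175),.088)): print(funproj(im,uv,z))
c=funproj(im,(353,181),.139)[0,:2]
o=[]
for z in (.139,.128,.088):
    r=cv2.resize(rectify(im,c,z,0.03,400),(400,400)); 
    for rr in (9,12.5,16,26): cv2.circle(r,(200,200),int(rr/30*200),(255,0,0),1)
    o.append(r)
cv2.imwrite("pics/w4r.png",np.hstack(o)[:,:,::-1][:, :1200])
cv2.imwrite("pics/w4ra.png",np.hstack(o[:2])[:,:,::-1]);cv2.imwrite("pics/w4rb.png",o[2][:,:,::-1])
E
```

```text
[[0.5167524  0.16073373 0.139     ]]
[[0.51727737 0.16045722 0.088     ]]
```

View pics/w4ra.png

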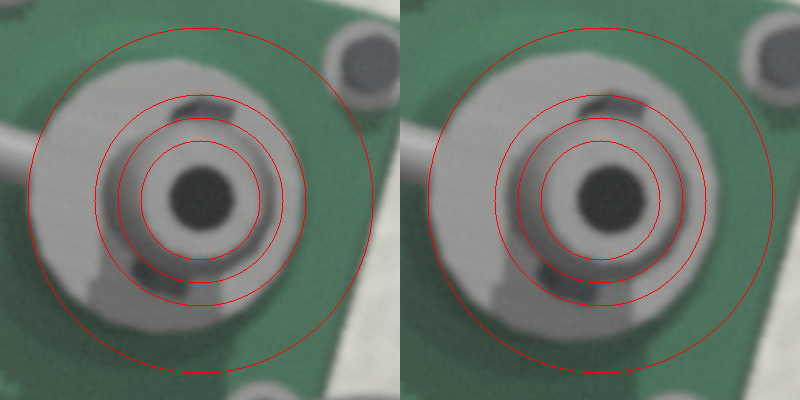

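View pics/w4rb.png

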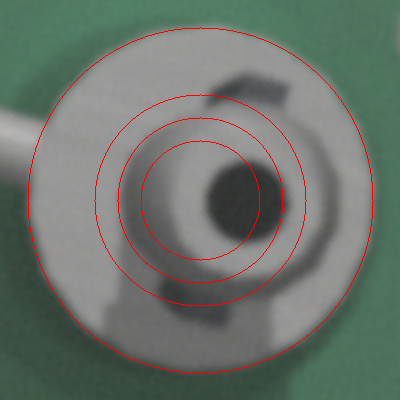

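```bash
python3 - <<'E'
from h import *
s,im=pickle.load(open("w4.pkl","rb"));R,p=pose(s)
r=rectify(im,(.5168,.1607),.128,0.02,600)
for a,col in ((1.325,(0,255,0)),):
    d=np.array([np.cos(a),-np.sin(a)]);n=np.array([-d[1],d[0]])
    for sg in(1,-1):
        q=[300+(sg*d*a1+n*b1)*15 for a1,b1 in((12.3,-3),(16,-3),(16,3),(12.3,3))]
        cv2.polylines(r,[np.int32(q)],True,col,1)
cv2.imwrite("pics/k1.png",r[:,:,::-1])
t=enh(toolrect(s,im,p[2]-.0028,half=.03))
k=-0.54-(-1.186)
for off in(0,):
    d=np.array([np.cos(k+off),-np.sin(k+off)]);n=np.array([-d[1],d[0]])
    for sg in(1,-1):
        q=[300+(sg*d*a1+n*b1)*10 for a1,b1 in((13.,-4.2),(17.5,-4.2),(17.5,4.2),(13.,4.2))]
        cv2.polylines(t,[np.int32(q)],True,(0,255,0),1)
cv2.circle(t,(300,300),280,(0,0,255),1);cv2.circle(t,(300,300),137,(0,0,255),1)
cv2.imwrite("pics/k2.png",t)
E
```

```text
(no output)
```

View pics/k1.png

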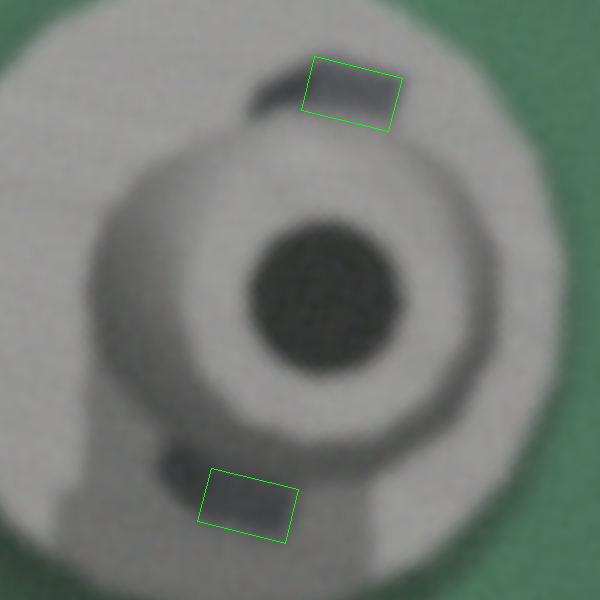

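View pics/k2.png

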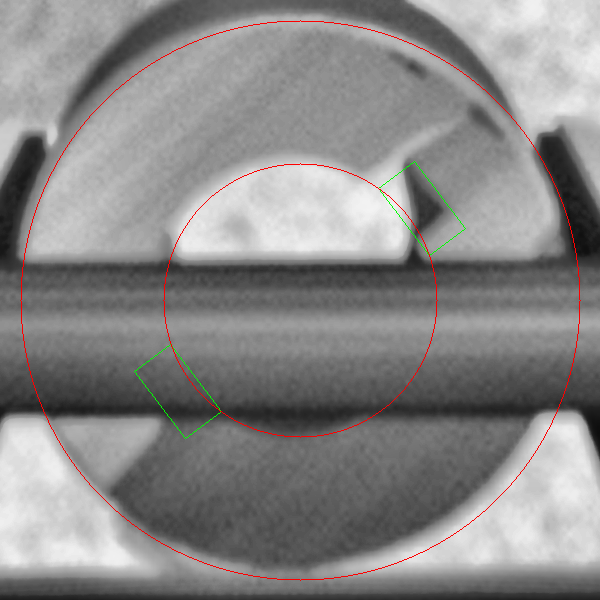

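```bash
python3 - <<'E'
from h import *
from cell import arm
s=arm.observe();print(rel(s,(.5168,.1607,.168)))
E
```

```text
[1.25553922 0.45453806 0.77343402]
```

```bash
python3 -m pendant '[[[0.4,0.15,0,0,0,-0.28,1],[0.45,0.15,0,0,0,0,1],[0.4,0.15,0,0,0,0,1],[0,0,0.4,0,0,0,1],[0,0,0.37,0,0,0,1],[0,0,0,0,0,0,1],[0,0,0,0,0,0,1]]]'
python3 - <<'E'
from h import *
from cell import arm
im=arm.get_image("wrist");s=arm.observe();R,p=pose(s);print(p,yaw(R),R[:,2],s["force"],s["width"]*92,rel(s,(.5168,.1607,.151)))
im=arm.get_image("wrist");s=arm.observe();R,p=pose(s);print(p,yaw(R),R[:,2],s["force"],s["ft_torque"])
cv2.imwrite("pics/w5.png",im["img"][:,:,::-1])
t=toolrect(s,im,.139,half=.04)
cv2.circle(t,(300,300),int(9*7.5),(255,0,0),1)
cv2.imwrite("pics/w5t.png",t[:,:,::-1])
E
```

```text
clock: 6.78
position: [0.5156, 0.1605, 0.1677]
ee_rot: [-1.36, -2.831, 0.002]
force: [0.2, 0.7, -1.8]
width: 0.605
[0.51624116 0.1607007  0.16834217] 0.6752355201700035 [-1.83597150e-04 -1.54350077e-04 -9.99999971e-01] [ 0.97582371 -0.73981056 -2.17579657] 55.49378698964079 [-0.00874428  0.01099825  0.43355168]
[0.51658847 0.16078632 0.16871427] 0.6753782559383168 [ 7.44816288e-04  1.78167995e-04 -9.99999707e-01] [-0.58378207 -0.26776796 -2.14696092] [ 0.09446739 -0.18831157  0.00864274]
```

View pics/w5t.png

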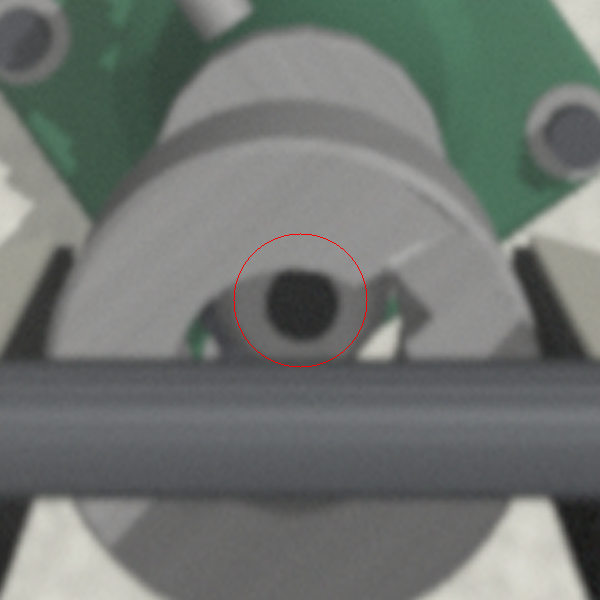

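```bash
python3 -m pendant '[[[0,0,0.15,0,0,0,1],[0,0,0.15,0,0,0,1],[0,0,0.1,0,0,0,1],[0,0,0,0,0,0,1],[0,0,0,0,0,0,1]]]'; python3 -m pendant '[[[0,0,0.05,0,0,0,1],[0,0,0.03,0,0,0,1],[0,0,0,0,0,0,1]]]'; python3 - <<'E'
from h import *
from cell import arm
s=arm.observe();R,p=pose(s);print(p,yaw(R),s["force"],s["ft_torque"])
E
```

```text
clock: 7.3
position: [0.5165, 0.1606, 0.1516]
ee_rot: [-1.359, -2.832, -0.0]
force: [1.2, 0.8, -3.1]
width: 0.603
clock: 7.55
position: [0.517, 0.1603, 0.1487]
ee_rot: [1.359, 2.831, 0.001]
force: [4.2, -0.8, -4.9]
width: 0.601
[0.51700856 0.16025038 0.14867045] 0.675811689701078 [ 4.23898654 -0.76292229 -4.8650314 ] [-0.06861168 -1.19353632 -0.07894176]
```

```bash
python3 -m pendant '[[[0,0,0,0,0,0,1]]]'; python3 - <<'E'
from h import *
from cell import arm
im=arm.get_image("wrist")
s=arm.observe();R,p=pose(s);print(p,yaw(R),s["force"],s["ft_torque"],R[:,2])
cv2.imwrite("pics/w6t.png",toolrect(s,im,p[2]-.003,half=.035)[:,:,::-1])
E
```

```text
clock: 7.63
position: [0.517, 0.1602, 0.1486]
ee_rot: [1.359, 2.831, 0.001]
force: [5.2, -0.3, -4.8]
width: 0.605
[0.51701513 0.16018924 0.14863098] 0.675729610730389 [ 4.97114558 -1.11899745 -4.83745359] [-0.10090431 -1.29564938 -0.05321897] [ 9.58748434e-04 -5.22995226e-05 -9.99999539e-01]
```

View pics/w6t.png

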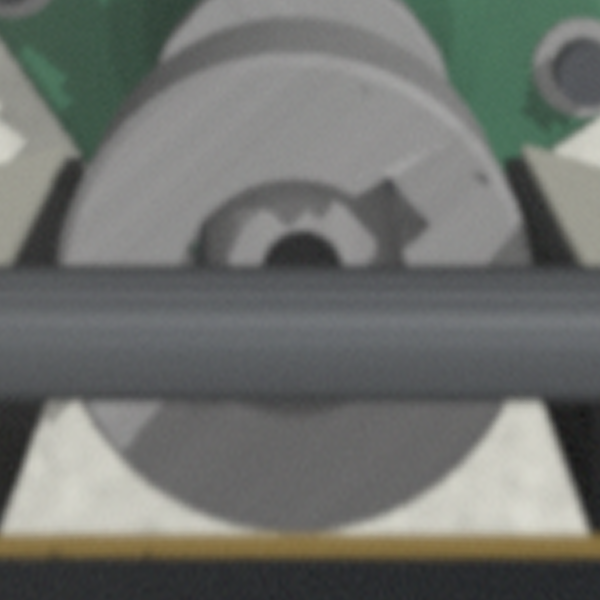

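```bash
python3 -m pendant '[[[-0.012,0.015,0,0,0,0,1],[0,0,0,0,0,0,1]]]';python3 -m pendant '[[[0,0,0.03,0,0,0,1],[0,0,0,0,0,0,1]]]'; python3 - <<'E'
from h import *
from cell import arm
s=arm.observe();R,p=pose(s);print(p,yaw(R),s["force"],s["ft_torque"],R[:,2])
E
```

```text
clock: 7.85
position: [0.5172, 0.1602, 0.1486]
ee_rot: [1.359, 2.832, -0.001]
force: [3.8, -0.2, -3.4]
width: 0.605
clock: 8.02
position: [0.5173, 0.1604, 0.1475]
ee_rot: [1.359, 2.832, 0.0]
force: [4.0, -0.4, -2.7]
width: 0.602
[0.51734168 0.16043954 0.1474929 ] 0.6761019643759096 [ 4.02207395 -0.3925788  -2.70617935] [-0.22406315 -1.03905546 -0.05589871] [ 4.65082897e-04 -2.64481633e-05 -9.99999891e-01]
```

```bash
python3 -m pendant '[[[-0.012,0.015,0,0,0,0,1],[0,0,0.05,0,0,0,1],[0,0,0.05,0,0,0,1],[0,0,0,0,0,0,1]]]'; python3 - <<'E'
from h import *
from cell import arm
im=arm.get_image("wrist")
s=arm.observe();R,p=pose(s);print(p,yaw(R),s["force"],s["ft_torque"],R[:,2])
cv2.imwrite("pics/w7.png",im["img"][200:400,200:450][:,:,::-1].repeat(3,0).repeat(3,1))
E
```

```text
clock: 8.35
position: [0.5177, 0.1607, 0.143]
ee_rot: [-1.358, -2.832, 0.0]
force: [3.0, 0.1, -4.3]
width: 0.605
[0.51763326 0.16064671 0.14315241] 0.676592789390698 [ 2.2446694  -0.09891085 -2.72065919] [ 0.05610889 -0.61592013 -0.00798858] [-4.91276840e-04  7.53404586e-05 -9.99999876e-01]
```

View pics/w7.png

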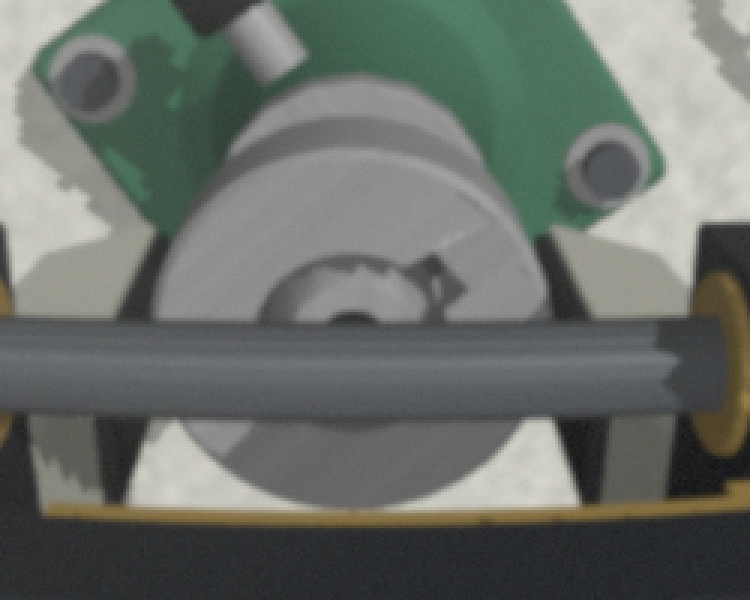

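```bash
python3 -m pendant '[[[-0.008,0.01,0.05,0,0,0,1],[0,0,0.1,0,0,0,1],[0,0,0.1,0,0,0,1],[0,0,0.1,0,0,0,1],[0,0,0,0,0,0,1]]]'; python3 -m pendant '[[[0,0,0.1,0,0,0,1],[0,0,0.1,0,0,0,1],[0,0,0.1,0,0,0,1],[0,0,0,0,0,0,1]]]';python3 - <<'E'
from h import *
from cell import arm
s=arm.observe();R,p=pose(s);print(p,yaw(R),s["force"],s["ft_torque"],R[:,2])
E
```

```text
clock: 8.82
position: [0.5178, 0.1602, 0.1284]
ee_rot: [-1.358, -2.832, 0.002]
force: [0.8, 0.0, -2.0]
width: 0.604
clock: 9.15
position: [0.5179, 0.1603, 0.1165]
ee_rot: [-1.358, -2.832, 0.001]
force: [-1.0, 0.5, -3.3]
width: 0.605
[0.51793446 0.16029371 0.11652215] 0.6765072709793738 [-1.00884876  0.52219704 -3.26332362] [ 0.11030823  0.21079447 -0.06068764] [-1.09510505e-03 -4.62015386e-04 -9.99999294e-01]
```

```bash
python3 -m pendant '[[[0,0,0.05,0,0,0,1],[0,0,0.05,0,0,0,1],[0,0,0,0,0,0,1]]]'; python3 -m pendant '[[[0,0,0.025,0,0,0,1],[0,0,0,0,0,0,1]]]';python3 -m pendant '[[[0,0,0.025,0,0,0,1],[0,0,0,0,0,0,1]]]'
```

```text
clock: 9.4
position: [0.518, 0.1606, 0.1131]
ee_rot: [-1.358, -2.832, 0.0]
force: [-1.6, 0.7, -4.0]
width: 0.603
clock: 9.57
position: [0.5181, 0.1606, 0.1123]
ee_rot: [-1.358, -2.832, 0.0]
force: [-3.4, 1.6, -2.1]
width: 0.601
clock: 9.73
position: [0.5181, 0.1607, 0.1114]
ee_rot: [-1.358, -2.832, 0.0]
force: [-5.2, 1.4, -0.6]
width: 0.604
```

```bash
python3 -m pendant '[[[0.008,-0.01,0.015,0,0,0,1],[0,0,0,0,0,0,1]]]'; python3 -m pendant '[[[0,0,0.02,0,0,0,1],[0,0,0,0,0,0,1]]]'
```

```text
clock: 9.9
position: [0.518, 0.1606, 0.1109]
ee_rot: [1.358, 2.832, 0.001]
force: [-3.8, 1.0, -1.6]
width: 0.601
clock: 10.07
position: [0.518, 0.1606, 0.1108]
ee_rot: [1.358, 2.832, 0.0]
force: [-6.1, -0.9, 7.4]
width: 0.609
```

```bash
python3 -m pendant '[[[0,0,0,0,0,0,0.2],[0,0,0,0,0,0,0],[0,0,0,0,0,0,0],[0,0,0,0,0,0,0],[0,0,0,0,0,0,0],[0,0,-0.5,0,0,0,0],[0,0,-0.8,0,0,0,0],[0,0,-0.9,0,0,0,0],[0,0,-0.3,0,0,0,0],[0,0,0,0,0,0,0]]]'
python3 - <<'E'
from h import *
from cell import arm
im=arm.get_image("wrist")
s=arm.observe();R,p=pose(s);print(p,yaw(R),s["force"],s["width"],R[:,2])
z=im["z_map"];print(z.shape)
cv2.imwrite("pics/w8.png",im["img"][:,:,::-1])
pickle.dump((s,im),open("w8.pkl","wb"))
# towards middle at (.4649,-.0125)
print(rel(s,(.4649,-.0125,.14)))
E
```

```text
clock: 10.9
position: [0.5198, 0.1616, 0.2136]
ee_rot: [1.357, 2.828, 0.007]
force: [0.5, -0.7, -0.5]
width: 1.001
[0.51886923 0.16084765 0.21147439] 0.6759387754319042 [-0.13518079 -0.30606456 -0.89445309] 0.9976507388868401 [ 3.46091729e-03  7.11242375e-04 -9.99993758e-01]
(480, 640)
[-2.53381819 -3.76944968  1.77909665]
```

View pics/w8.png

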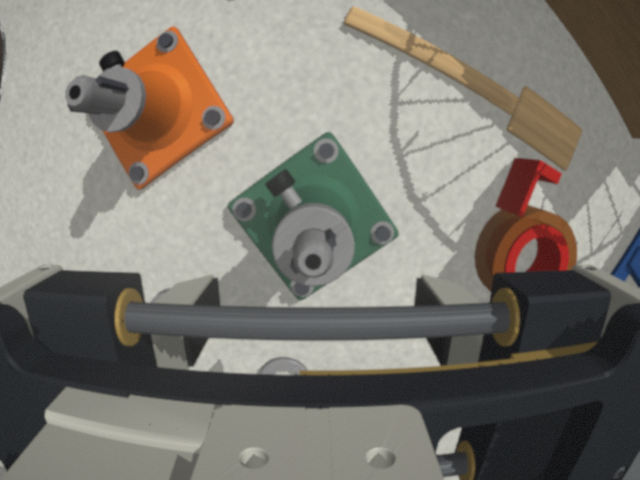

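```bash
python3 -m pendant '[[[-0.3,-0.4,0,0,0,0,0],[-0.5,-0.76,0,0,0,0,0],[-0.5,-0.76,0,0,0,0,0],[-0.5,-0.76,0.3,0,0,0,0],[-0.5,-0.76,0.6,0,0,0,0],[-0.23,-0.33,0.6,0,0,0,0],[0,0,0.25,0,0,0,0],[0,0,0,0,0,0,0],[0,0,0,0,0,0,0]]]'
python3 - <<'E'
from h import *
from cell import arm
im=arm.get_image("wrist")
s=arm.observe();R,p=pose(s);print(p,yaw(R),s["force"],s["width"],R[:,2])
cv2.imwrite("pics/w9.png",im["img"][:,:,::-1])
pickle.dump((s,im),open("w9.pkl","wb"))
r=enh(rectify(im,(.4649,-.0125),.014,.035,600))
cv2.circle(r,(300,300),240,(0,0,255),1)
cv2.imwrite("pics/r9.png",r)
E
```

```text
clock: 11.7
position: [0.4638, -0.0104, 0.1405]
ee_rot: [-1.357, -2.831, -0.0]
force: [0.5, 0.3, 0.6]
width: 1.0
[ 0.46457176 -0.00986481  0.14126785] 0.6780373125644272 [0.20506496 0.67934669 0.35034879] 1.003407726590617 [ 8.30818972e-05  1.04670531e-03 -9.99999449e-01]
```

View pics/w9.png

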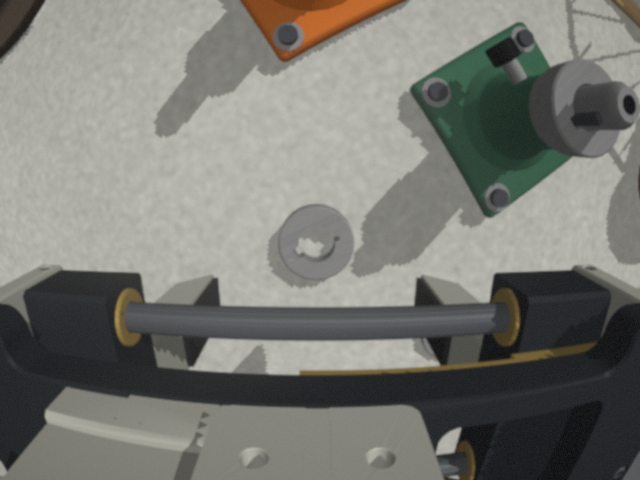

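View pics/r9.png

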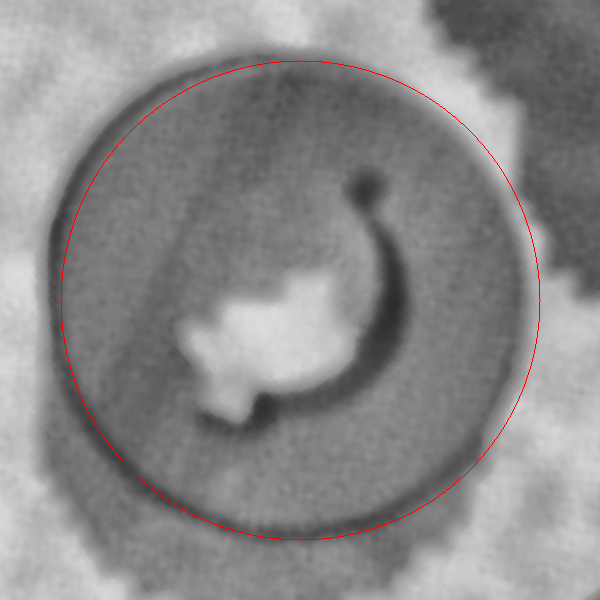

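```bash
cat >> h.py <<'E'
def ov(im,c,z,a,name,half=.035,s=1):
    n=600;k=n/2/half/1000
    r=enh(rectify(im,c,z,half,n))
    d=np.array([np.cos(a),-np.sin(a)]);m=np.array([-d[1],d[0]])
    for sg in(1,-1):
        q=[300+(sg*d*A+m*B)*k for A,B in((13.,-4.2),(17.5,-4.2),(17.5,4.2),(13.,4.2))]
        cv2.polylines(r,[np.int32(q)],True,(0,255,0),1)
    for R_ in(28,13.7): cv2.circle(r,(300,300),int(R_*k),(0,0,255),1)
    cv2.imwrite(name,r)
E
python3 - <<'E'
from h import *
s,im=pickle.load(open("w9.pkl","rb"))
ov(im,(.464,-.012),.014,1.0,"pics/r9b.png",.03)
print(rel(s,(.464,-.012,.0235)))
E
```

```text
[-0.03485279 -0.04673909  2.94413758]
```

View pics/r9b.png

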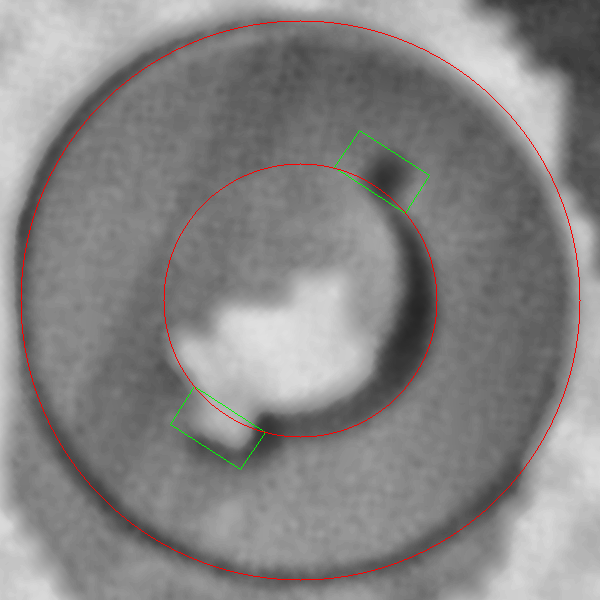

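```bash
python3 - <<'E'
from h import *
s,im=pickle.load(open("w9.pkl","rb"))
ov(im,(.464,-.0118),.014,1.12,"pics/r9c.png",.025)
E
```

```text
(no output)
```

View pics/r9c.png

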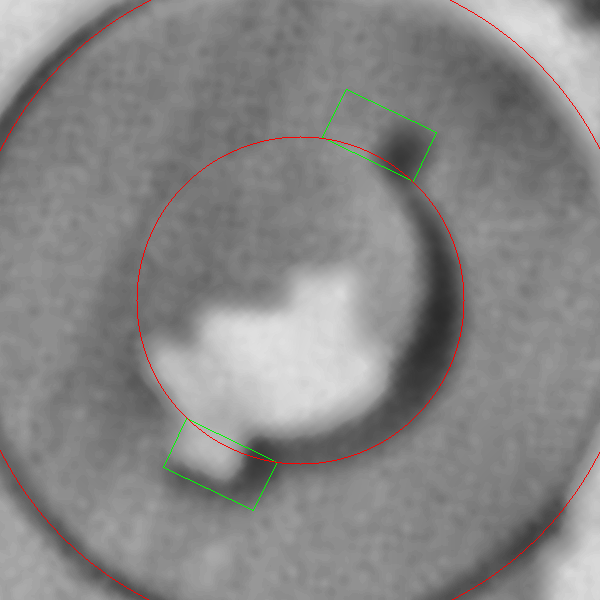

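```bash
python3 -m pendant '[[[-0.035,-0.045,0.6,0,0,0,0],[0,0,0.8,0,0,0,0],[0,0,0.7,0,0,0,0],[0,0,0.3,0,0,0,0],[0,0,0.3,0,0,0,0],[0,0,0,0,0,0,0],[0,0,0,0,0,0,0]]]'
python3 - <<'E'
from h import *
from cell import arm
im=arm.get_image("wrist");s=arm.observe();R,p=pose(s);print(p,yaw(R),s["force"],R[:,2],rel(s,(.464,-.0119,.0228)))
cv2.imwrite("pics/w10.png",enh(toolrect(s,im,.014)))
E
```

```text
clock: 12.33
position: [0.4643, -0.0122, 0.0336]
ee_rot: [1.356, 2.834, 0.001]
force: [0.0, -0.1, 0.0]
width: 0.999
[ 0.46457297 -0.01241195  0.03403052] 0.6777711938865738 [-0.12170497 -0.46578268  0.50171443] [ 1.43660261e-03  3.89902887e-04 -9.99998892e-01] [ 0.01911958 -0.00351537  0.28074719]
```

View pics/w10.png

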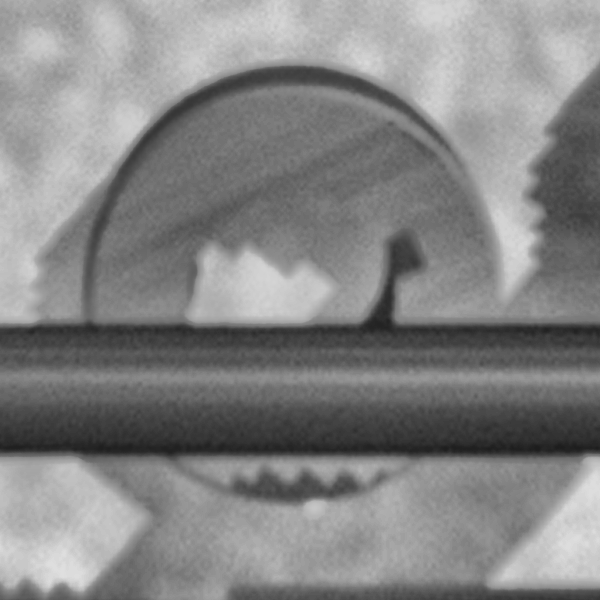

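```bash
python3 -m pendant '[[[0.016,-0.012,0.15,0,0,0,0],[0,0,0.125,0,0,0,0],[0,0,0,0,0,0,0],[0,0,0,0,0,0,1],[0,0,0,0,0,0,1],[0,0,0,0,0,0,1],[0,0,0,0,0,0,1],[0,0,0,0,0,0,1],[0,0,0,0,0,0,1]]]' 20
python3 - <<'E'
from h import *
from cell import arm
im=arm.get_image("wrist");s=arm.observe();R,p=pose(s);print(p,yaw(R),s["force"],s["width"]*92)
t=enh(toolrect(s,im,.014));cv2.circle(t,(300,300),210,(0,0,255),1)
k=1.12-yaw(R);d=np.array([np.cos(k),-np.sin(k)]);n=np.array([-d[1],d[0]])
for sg in(1,-1):
        q=[300+(sg*d*a1+n*b1)*7.5 for a1,b1 in((13.,-4.2),(17.5,-4.2),(17.5,4.2),(13.,4.2))]
        cv2.polylines(t,[np.int32(q)],True,(0,255,0),1)
cv2.imwrite("pics/w11.png",t)
print(rel(s,(.5178,.1606,.2)))
E
```

```text
clock: 13.13
position: [0.4631, -0.0132, 0.0223]
ee_rot: [1.358, 2.832, 0.001]
force: [0.1, 0.3, 3.7]
width: 0.613
[ 0.46311931 -0.01327912  0.02233436] 0.6762237730643453 [ 0.33327963 -0.25293533  5.27794069] 55.20994449853691
[ 2.53299723  3.78915279 -4.44065027]
```

View pics/w11.png

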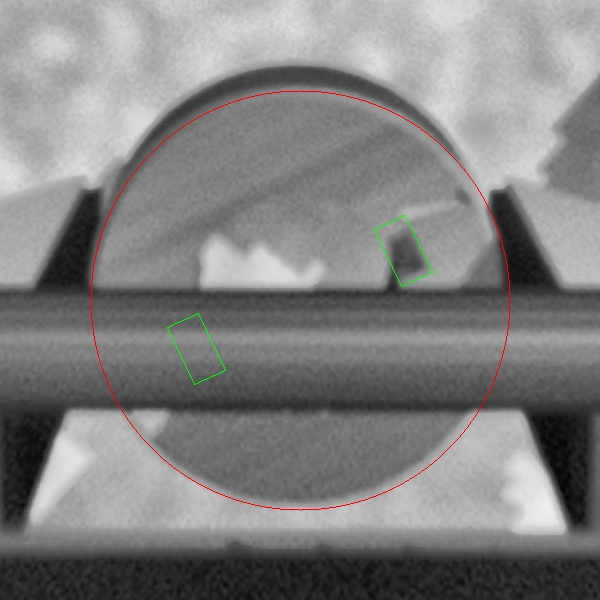

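```bash
python3 -m pendant '[[[0,0,-0.3,0,0,0,1],[0,0,-0.7,0,0,0,1],[0,0,-0.9,0,0,0,1],[0,0,-0.9,0,0,0,1],[0,0,-0.9,0,0,0,1],[0.2,0.3,-0.7,0,0,0,1],[0.5,0.75,0,0,0,0,1],[0.5,0.75,0,0,0,0,1],[0.5,0.75,0,0,0,0,1],[0.5,0.75,0,0,0,0,1],[0.3,0.5,0,0,0,-0.56,1],[0,0,0,0,0,-1,1],[0,0,0,0,0,-1,1],[0,0,0,0,0,0,1],[0,0,0,0,0,0,1]]]'
python3 - <<'E'
from h import *
from cell import arm
im=arm.get_image("wrist");s=arm.observe();R,p=pose(s);print(p,yaw(R),R[:,2],s["force"],s["width"]*92,rel(s,(.5186,.16,.168)))
t=enh(toolrect(s,im,p[2]-.0223+.014,half=.04));cv2.circle(t,(300,300),210,(0,0,255),1);cv2.imwrite("pics/w12.png",t)
E
```

```text
clock: 14.43
position: [0.5183, 0.1594, 0.1974]
ee_rot: [-1.065, -2.954, 0.001]
force: [-0.5, -0.2, -3.1]
width: 0.606
[0.51838414 0.15926659 0.19756372] 0.8777863964205294 [-1.15127640e-03 -3.71012958e-04 -9.99999268e-01] [ 0.10751707 -0.27001788 -2.943835  ] 55.31355989231055 [0.00708257 0.01830799 0.73907939]
```

View pics/w12.png

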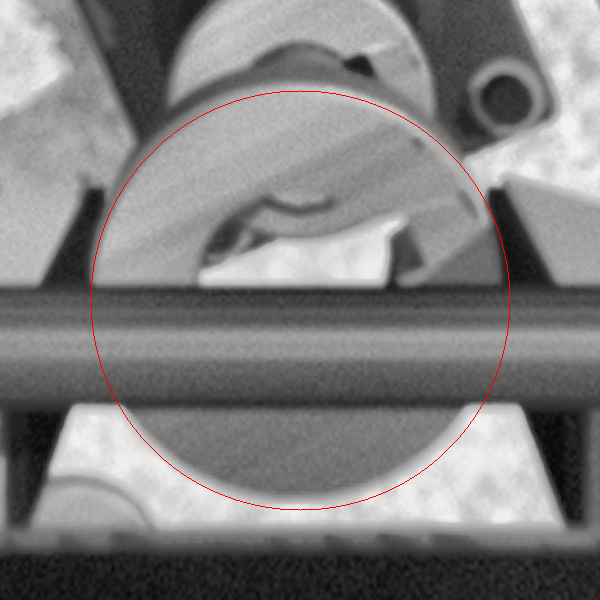

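```bash
python3 -m pendant '[[[0.006,0.016,0.3,0,0,0,1],[0,0,0.4,0,0,0,1],[0,0,0.15,0,0,0,1],[0,0,0.15,0,0,0,1],[0,0,0.1,0,0,0,1],[0,0,0,0,0,0,1],[0,0,0,0,0,0,1]]]'; python3 -m pendant '[[[0,0,0.04,0,0,0,1],[0,0,0.03,0,0,0,1],[0,0,0,0,0,0,1]]]'; python3 - <<'E'
from h import *
from cell import arm
s=arm.observe();R,p=pose(s);print(p,yaw(R),s["force"],s["ft_torque"])
E
```

```text
clock: 15.07
position: [0.519, 0.1605, 0.1542]
ee_rot: [-1.062, -2.957, -0.0]
force: [-1.7, 0.3, -2.6]
width: 0.603
clock: 15.32
position: [0.5189, 0.1606, 0.1514]
ee_rot: [1.062, 2.957, 0.0]
force: [-1.1, 0.3, -2.8]
width: 0.603
[0.51893591 0.16063757 0.15140233] 0.8811584374945229 [-1.13567447  0.32326386 -2.75173159] [ 0.20516318  0.03376012 -0.00843116]
```

```bash
python3 -m pendant '[[[0,0,0.03,0,0,0,1],[0,0,0,0,0,0,1]]]'; python3 -m pendant '[[[0,0,0.03,0,0,0,1],[0,0,0,0,0,0,1]]]';python3 -m pendant '[[[0,0,0.03,0,0,0,1],[0,0,0,0,0,0,1]]]'
```

```text
clock: 15.48
position: [0.519, 0.1606, 0.1501]
ee_rot: [1.062, 2.957, 0.0]
force: [-0.8, 1.4, -1.9]
width: 0.607
clock: 15.65
position: [0.5188, 0.1605, 0.1487]
ee_rot: [-1.062, -2.956, 0.0]
force: [-0.7, 0.7, -3.0]
width: 0.605
clock: 15.82
position: [0.5187, 0.1605, 0.1475]
ee_rot: [-1.062, -2.956, 0.0]
force: [-1.0, 0.9, -3.1]
width: 0.605
```

```bash
python3 -m pendant '[[[0,0,0.06,0,0,0,1],[0,0,0.06,0,0,0,1],[0,0,0,0,0,0,1]]]'; python3 -m pendant '[[[0,0,0.08,0,0,0,1],[0,0,0.08,0,0,0,1],[0,0,0,0,0,0,1]]]';python3 - <<'E'
from h import *
from cell import arm
s=arm.observe();R,p=pose(s);print(p,yaw(R),s["force"],s["ft_torque"])
E
```

```text
clock: 16.07
position: [0.5186, 0.1604, 0.1423]
ee_rot: [-1.062, -2.956, 0.001]
force: [-2.7, 0.4, -4.2]
width: 0.603
clock: 16.32
position: [0.5186, 0.1604, 0.1358]
ee_rot: [-1.061, -2.956, 0.001]
force: [-4.1, 2.1, -5.3]
width: 0.605
[0.51861186 0.16043475 0.13576165] 0.8812909222470754 [-4.07100609  2.06238005 -5.29212816] [ 0.39119136  0.58626888 -0.05844334]
```

```bash
python3 -m pendant '[[[0.014,-0.005,0.03,0,0,0,1],[0,0,0.05,0,0,0,1],[0,0,0,0,0,0,1]]]'; python3 -m pendant '[[[0,0,0.025,0,0,0,1],[0,0,0,0,0,0,1]]]';python3 -m pendant '[[[0,0,0.025,0,0,0,1],[0,0,0,0,0,0,1]]]'
```

```text
clock: 16.57
position: [0.5186, 0.1606, 0.133]
ee_rot: [1.062, 2.956, 0.0]
force: [-2.0, 1.6, -3.7]
width: 0.601
clock: 16.73
position: [0.5186, 0.1606, 0.1322]
ee_rot: [1.062, 2.956, 0.0]
force: [-2.2, 1.0, -3.2]
width: 0.605
clock: 16.9
position: [0.5186, 0.1606, 0.1313]
ee_rot: [1.062, 2.956, 0.0]
force: [-1.6, 0.3, -1.4]
width: 0.604
```

```bash
python3 -m pendant '[[[0,0,0.02,0,0,0,1],[0,0,0,0,0,0,1]]]'; python3 -m pendant '[[[0,0,0.02,0,0,0,1],[0,0,0,0,0,0,1]]]'
```

```text
clock: 17.07
position: [0.5186, 0.1606, 0.1305]
ee_rot: [1.062, 2.956, 0.0]
force: [-1.2, 0.2, -2.2]
width: 0.605
clock: 17.23
position: [0.5186, 0.1607, 0.1303]
ee_rot: [1.062, 2.956, -0.0]
force: [-4.8, -1.7, 6.0]
width: 0.607
```

```bash
python3 -m pendant '[[[0,0,0,0,0,0,0.2],[0,0,0,0,0,0,0],[0,0,0,0,0,0,0],[0,0,0,0,0,0,0],[0,0,0,0,0,0,0],[0,0,-0.4,0,0,0,0],[0,0,-0.7,0,0,0,0],[0,0,-0.6,0,0,0,0],[0,0,-0.2,0,0,0,0],[0,0,0,0,0,0,0]]]'
python3 - <<'E'
from h import *
from cell import arm
im=arm.get_image("wrist")
s=arm.observe();R,p=pose(s);print(p,yaw(R),s["force"],s["width"],R[:,2])
cv2.imwrite("pics/w13.png",im["img"][:,:,::-1])
print(rel(s,(.6053,-.0015,.13)))
E
```

```text
clock: 18.07
position: [0.5196, 0.1614, 0.2078]
ee_rot: [1.061, 2.953, 0.004]
force: [1.0, -0.3, -0.7]
width: 1.003
[0.5188799  0.16073871 0.20615519] 0.8807717773496092 [ 4.57893232e-05 -9.46368140e-01 -7.36831091e-01] 0.9955957383176454 [ 1.75448371e-03  2.01254056e-04 -9.99998441e-01]
[-4.24576352 -1.75522489  1.90685119]
```

View pics/w13.png

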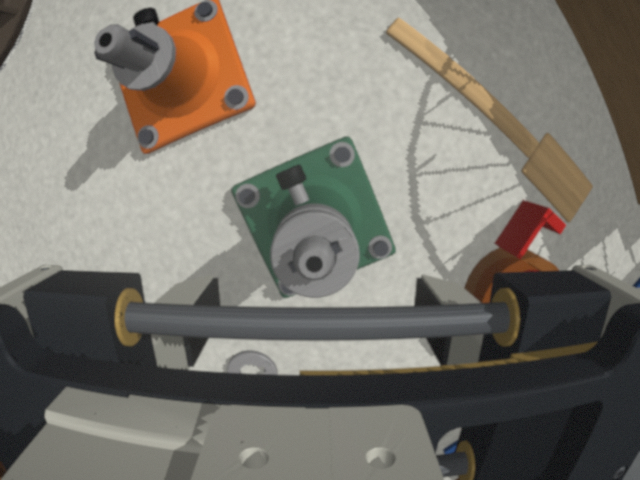

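```bash
python3 -m pendant '[[[-0.4,-0.16,0,0,0,0,0],[-0.8,-0.33,0,0,0,0,0],[-0.8,-0.33,0,0,0,0,0],[-0.8,-0.33,0.3,0,0,0,0],[-0.8,-0.33,0.6,0,0,0,0],[-0.6,-0.27,0.6,0,0,0,0],[0,0,0.35,0,0,0,0],[0,0,0,0,0,0,0],[0,0,0,0,0,0,0]]]'
python3 - <<'E'
from h import *
from cell import arm
im=arm.get_image("wrist")
s=arm.observe();R,p=pose(s);print(p,yaw(R),s["force"],s["width"],R[:,2])
cv2.imwrite("pics/w14.png",im["img"][:,:,::-1])
pickle.dump((s,im),open("w14.pkl","wb"))
ov(im,(.6053,-.0015),.008,1.1,"pics/r14.png")
E
```

```text
clock: 18.87
position: [0.6019, 0.0006, 0.1302]
ee_rot: [-1.06, -2.954, 0.001]
force: [-0.7, 1.3, 1.0]
width: 1.0
[0.60264029 0.00149148 0.1316229 ] 0.8827954411777165 [0.10696867 0.68282106 0.23529577] 1.0012250637874376 [-1.33097654e-03  9.95267027e-04 -9.99998619e-01]
```

View pics/w14.png

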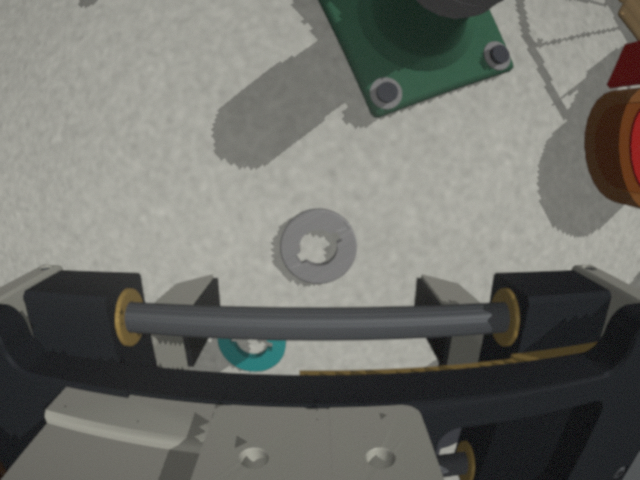

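View pics/r14.png

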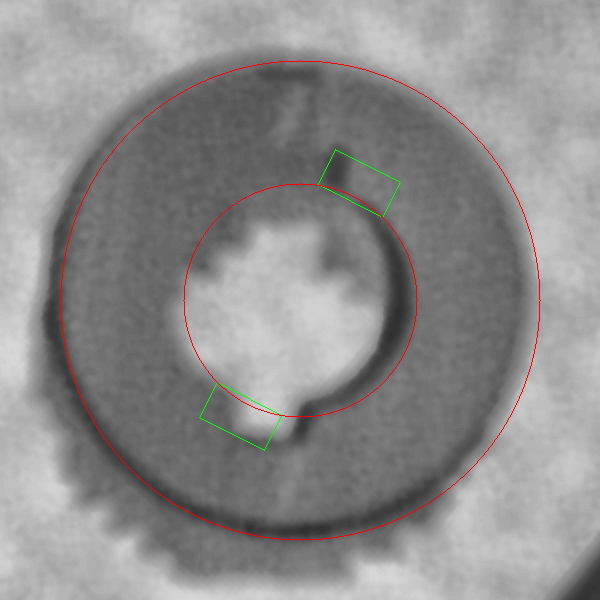

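```bash
python3 - <<'E'
from h import *
s,im=pickle.load(open("w14.pkl","rb"))
ov(im,(.6044,-.0010),.008,1.38,"pics/r14b.png",.025)
print(rel(s,(.6044,-.001,.0225)))
E
```

```text
[-0.078066   -0.01997442  2.72794826]
```

View pics/r14b.png

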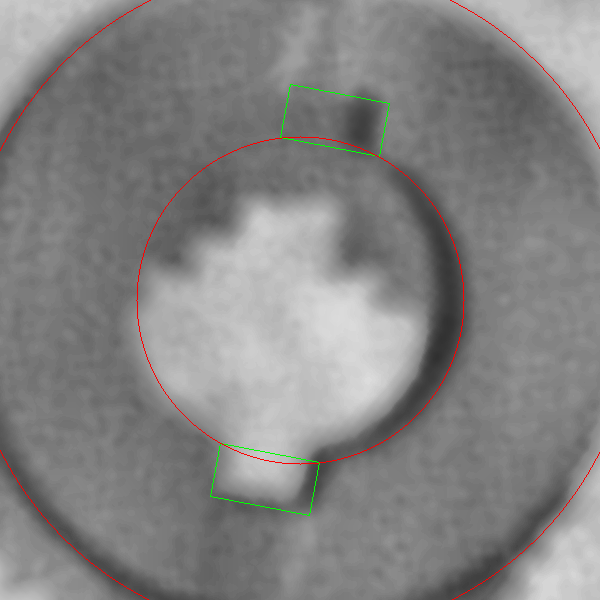

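```bash
python3 -m pendant '[[[-0.078,-0.02,0.6,0,0,0,0],[0,0,0.8,0,0,0,0],[0,0,0.7,0,0,0,0],[0,0,0.3,0,0,0,0],[0,0,0.1,0,0,0,0],[0,0,0,0,0,0,0],[0,0,0,0,0,0,0]]]'
python3 - <<'E'
from h import *
from cell import arm
im=arm.get_image("wrist");s=arm.observe();R,p=pose(s);print(p,yaw(R),s["force"],R[:,2],rel(s,(.6044,-.001,.0225)))
t=enh(toolrect(s,im,.008));cv2.circle(t,(300,300),210,(0,0,255),1);cv2.imwrite("pics/w15.png",t)
E
```

```text
clock: 19.5
position: [0.6062, -0.0016, 0.0337]
ee_rot: [1.06, 2.955, 0.002]
force: [-0.2, -0.6, 0.1]
width: 1.002
[ 0.60640895 -0.00178742  0.03389867] 0.8816051125507071 [-0.32213999 -0.66419823 -0.6281512 ] [ 2.76177797e-03  3.21712142e-04 -9.99996135e-01] [ 0.05182794 -0.01731659  0.28483337]
```

View pics/w15.png

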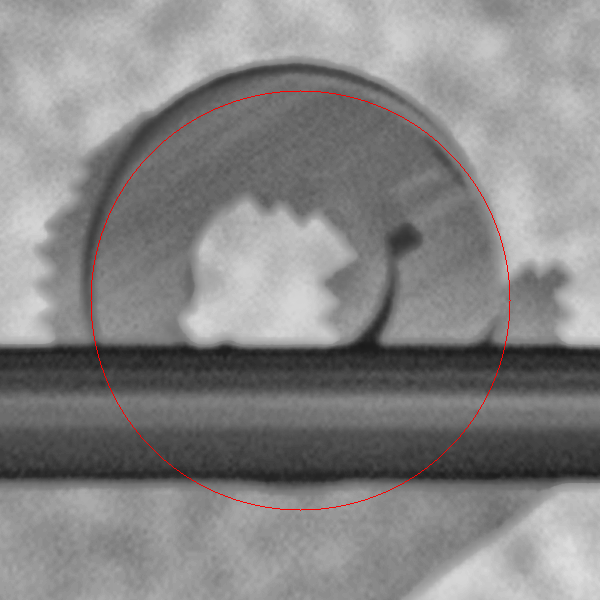

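```bash
python3 -m pendant '[[[0.056,-0.018,0.15,0,0,0,0],[0,0,0.11,0,0,0,0],[0,0,0,0,0,0,0],[0,0,0,0,0,0,1],[0,0,0,0,0,0,1],[0,0,0,0,0,0,1],[0,0,0,0,0,0,1],[0,0,0,0,0,0,1],[0,0,0,0,0,0,1]]]' 20
python3 - <<'E'
from h import *
from cell import arm
im=arm.get_image("wrist");s=arm.observe();R,p=pose(s);print(p,yaw(R),s["force"],s["width"]*92)
t=enh(toolrect(s,im,.008));cv2.circle(t,(300,300),210,(0,0,255),1)
k=.537;d=np.array([np.cos(k),-np.sin(k)]);n=np.array([-d[1],d[0]])
for sg in(1,-1):
        q=[300+(sg*d*a1+n*b1)*7.5 for a1,b1 in((13.,-4.2),(17.5,-4.2),(17.5,4.2),(13.,4.2))]
        cv2.polylines(t,[np.int32(q)],True,(0,255,0),1)
cv2.imwrite("pics/w16.png",t)
print(rel(s,(.5178,.1606,.2)))
E
```

```text
clock: 20.3
position: [0.6036, -0.0017, 0.0224]
ee_rot: [1.062, 2.955, 0.0]
force: [-0.9, -1.3, 5.4]
width: 0.619
[ 0.60365575 -0.00175208  0.02242691] 0.8808502440196772 [-0.58490454 -0.37437717  7.18572696] 55.28486018716803
[ 4.23241254  1.76759925 -4.4441853 ]
```

View pics/w16.png

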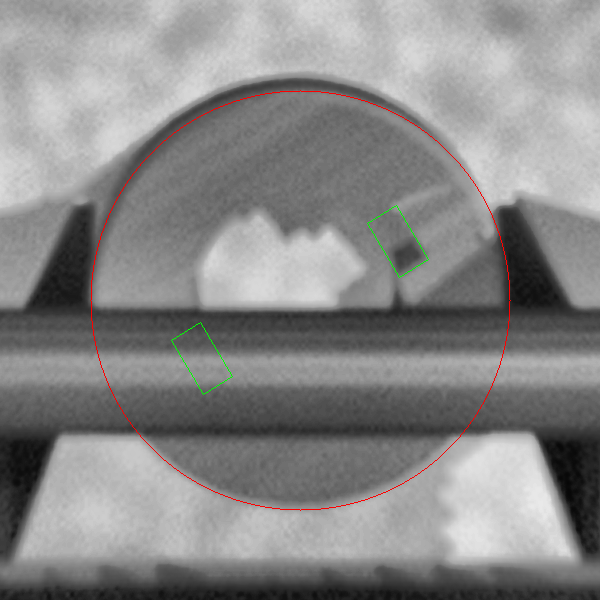

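```bash
python3 -m pendant '[[[0,0,-0.3,0,0,0,1],[0,0,-0.7,0,0,0,1],[0,0,-0.9,0,0,0,1],[0,0,-0.9,0,0,0,1],[0,0,-0.9,0,0,0,1],[0.2,0.1,-0.7,0,0,0,1],[0.7,0.3,0,0,0,0,1],[0.8,0.33,0,0,0,0,1],[0.8,0.33,0,0,0,0,1],[0.8,0.33,0,0,0,0,1],[0.6,0.25,0,0,0,0,1],[0.33,0.13,0,0,0,0.58,1],[0,0,0,0,0,0.6,1],[0,0,0,0,0,0,1],[0,0,0,0,0,0,1]]]'
python3 - <<'E'
from h import *
from cell import arm
im=arm.get_image("wrist");s=arm.observe();R,p=pose(s);print(p,yaw(R),R[:,2],s["force"],s["width"]*92,rel(s,(.5183,.1602,.168)))
t=enh(toolrect(s,im,p[2]-.0223+.008,half=.04));cv2.circle(t,(300,300),210,(0,0,255),1);cv2.imwrite("pics/w17.png",t)
E
```

```text
clock: 21.6
position: [0.5174, 0.1604, 0.198]
ee_rot: [1.198, 2.904, -0.001]
force: [0.2, 0.0, -2.2]
width: 0.602
[0.5176813  0.15999947 0.19781537] 0.7876519661698264 [ 2.23346446e-04 -6.16444634e-04 -9.99999785e-01] [ 0.11010736 -0.26760027 -1.55047722] 55.53871399413301 [-0.00698256  0.01467357  0.74538434]
```

View pics/w17.png

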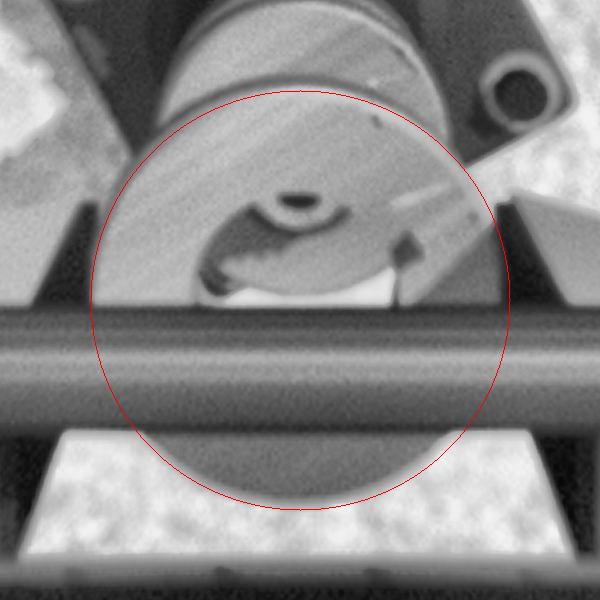

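```bash
python3 -m pendant '[[[-0.01,0.013,0.3,0,0,0,1],[0,0,0.4,0,0,0,1],[0,0,0.15,0,0,0,1],[0,0,0.15,0,0,0,1],[0,0,0.1,0,0,0,1],[0,0,0,0,0,0,1],[0,0,0,0,0,0,1]]]'; python3 -m pendant '[[[0,0,0.04,0,0,0,1],[0,0,0.03,0,0,0,1],[0,0,0,0,0,0,1]]]'; python3 -m pendant '[[[0,0,0.03,0,0,0,1],[0,0,0,0,0,0,1]]]'; python3 - <<'E'
from h import *
from cell import arm
s=arm.observe();R,p=pose(s);print(p,yaw(R),s["force"],s["ft_torque"])
E
```

```text
clock: 22.23
position: [0.5183, 0.1608, 0.1536]
ee_rot: [-1.2, -2.903, -0.0]
force: [0.1, 0.6, -1.0]
width: 0.6
clock: 22.48
position: [0.5183, 0.1607, 0.1509]
ee_rot: [1.2, 2.903, 0.0]
force: [0.2, 0.4, -1.8]
width: 0.6
clock: 22.65
position: [0.5182, 0.1607, 0.1496]
ee_rot: [1.2, 2.903, -0.0]
force: [0.4, 0.4, -2.3]
width: 0.602
[0.51816885 0.16073847 0.14955194] 0.7867021963166284 [ 0.42316843  0.37672087 -2.27906783] [ 0.04996674 -0.04487469  0.04020735]
```

```bash
python3 -m pendant '[[[0,0,0.03,0,0,0,1],[0,0,0,0,0,0,1]]]'; python3 -m pendant '[[[0,0,0.03,0,0,0,1],[0,0,0,0,0,0,1]]]'; python3 -m pendant '[[[0,0,0.03,0,0,0,1],[0,0,0,0,0,0,1]]]'; python3 -m pendant '[[[0,0,0.02,0,0,0,1],[0,0,0,0,0,0,1]]]'
```

```text
clock: 22.82
position: [0.5181, 0.1607, 0.1482]
ee_rot: [-1.2, -2.903, 0.0]
force: [-0.1, 0.8, -0.5]
width: 0.601
clock: 22.98
position: [0.5181, 0.1607, 0.147]
ee_rot: [-1.2, -2.903, 0.0]
force: [-0.1, 0.3, -1.8]
width: 0.599
clock: 23.15
position: [0.5181, 0.1607, 0.1458]
ee_rot: [-1.2, -2.903, 0.0]
force: [-0.5, 0.0, -1.6]
width: 0.601
clock: 23.32
position: [0.5181, 0.1607, 0.145]
ee_rot: [-1.2, -2.903, 0.0]
force: [-0.8, -0.4, -1.1]
width: 0.601
```

```bash
python3 -m pendant '[[[0,0,0.015,0,0,0,1],[0,0,0,0,0,0,1]]]'; python3 -m pendant '[[[0,0,0.02,0,0,0,1],[0,0,0,0,0,0,1]]]'
```

```text
clock: 23.48
position: [0.5181, 0.1607, 0.1445]
ee_rot: [-1.2, -2.903, 0.0]
force: [-1.1, 0.1, -2.3]
width: 0.602
clock: 23.65
position: [0.5182, 0.1608, 0.1443]
ee_rot: [1.2, 2.903, -0.0]
force: [-3.2, -1.1, 5.3]
width: 0.601
```

Contact at exactly the expected height. Releasing, backing off and checking.

```bash
python3 -m pendant '[[[0,0,0,0,0,0,0.2],[0,0,0,0,0,0,0],[0,0,0,0,0,0,0],[0,0,0,0,0,0,0],[0,0,0,0,0,0,0],[0,0,-0.4,0,0,0,0],[0,0,-0.7,0,0,0,0],[0,0,-0.7,0,0,0,0],[-0.6,-0.2,-0.5,0,0,0,0],[-0.9,-0.2,0,0,0,0,0],[-0.5,0,0,0,0,0,0],[0,0,0,0,0,0,0],[0,0,0,0,0,0,0]]]'
python3 - <<'E'
from h import *
from cell import arm
d={n:arm.get_image(n) for n in("wrist","top","side")}
s=arm.observe();R,p=pose(s);print(p,s["force"],s["width"])
pickle.dump((s,d),open("fin.pkl","wb"))
cv2.imwrite("pics/f_w.png",d["wrist"]["img"][:,:,::-1]);cv2.imwrite("pics/f_t.png",d["top"]["img"][:,:,::-1])
im=d["side"];u,v=map(int,proj(im,(.5178,.1607,.11)))
cv2.imwrite("pics/f_s.png",cv2.resize(im["img"][v-50:v+50,u-60:u+60],None,fx=6,fy=6,interpolation=cv2.INTER_CUBIC)[:,:,::-1])
for n in("side","top"):
    P=cloud(d[n]).reshape(-1,3);r=np.hypot(P[:,0]-.5178,P[:,1]-.1607);m=(r>.018)&(r<.025)&(P[:,2]>.09)
    q=P[m];c=np.linalg.lstsq(np.c_[q[:,:2]-[.5178,.1607],np.ones(len(q))],q[:,2],rcond=None)[0] if m.sum()>5 else None
    print(n,m.sum(),np.percentile(q[:,2],[10,50,90]) if m.sum() else 0,c)
E
```

```text
clock: 24.73
position: [0.5641, 0.0917, 0.2355]
ee_rot: [-1.204, -2.901, 0.0]
force: [-0.5, 0.4, -0.1]
width: 0.998
[0.56278486 0.09417092 0.23568537] [-0.67861846  0.87490499  0.43248544] 1.0039129015685866
side 199 [0.117591   0.12884007 0.13037627] [ 0.0299463  -0.2031306   0.12711556]
top 125 [0.12651926 0.12923225 0.13183166] [ 0.03502202 -0.02492087  0.12977097]
```

View pics/f_w.png

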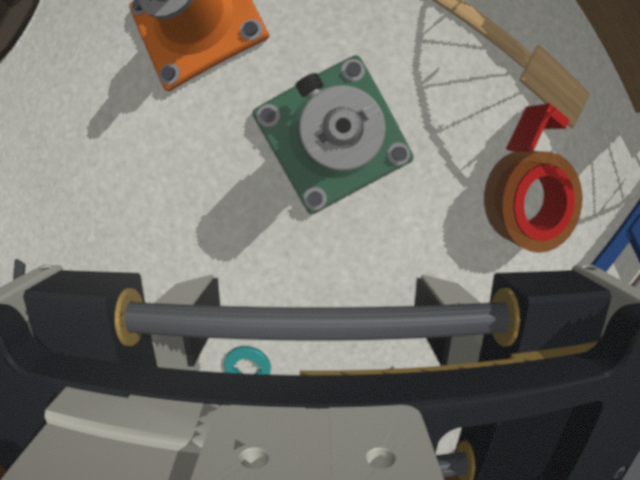

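View pics/f_s.png

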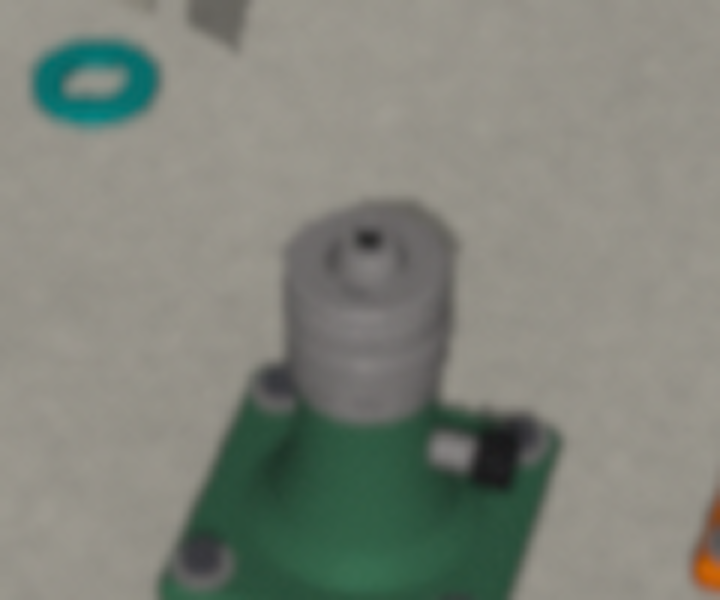

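View pics/f_t.png

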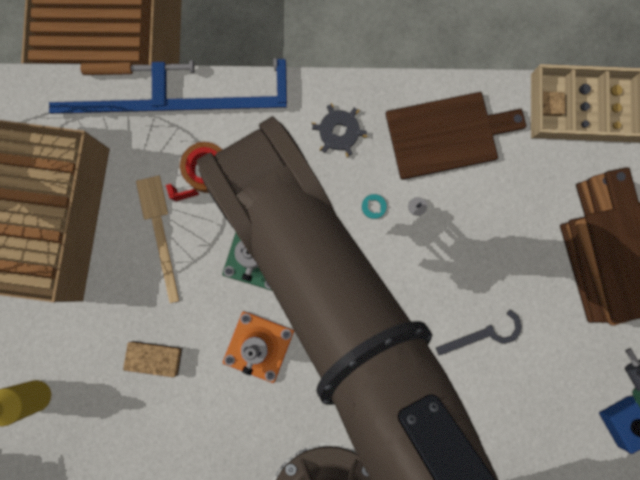

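```bash
python3 -m pendant '[[[0,0,0,0,0,0,0],[0,0,0,0,0,0,0]]]'; python3 -c "
from cell import arm
print(arm.sign_off())"
```

```text
clock: 25.05
position: [0.563, 0.0939, 0.2358]
ee_rot: [-1.198, -2.904, -0.0]
force: [0.4, 0.9, 0.5]
width: 0.996
the job is handed in; nothing more can be done
None
```

All three collars are on the green arbor in the order asked: thickest, then middle, then thinnest. I handed the job in at about 25 s, and sign-off gave no verdict.

- **Fit on the keys:** I matched each collar's keyways to the keys from the wrist camera before lowering, so none needed turning by feel; they went down over the keys on the first try. The thickest rubbed the arbor sideways at up to about 5 N on the way down, and I eased it over by about 1.5 mm.
- **Seating:** each collar touched down within about 0.3 mm of its calculated height, at about 10 N or less of downward contact. Each was then let go.
- **Final checks:** the overhead camera puts the top of the stack at 129–130 mm, against 130 mm expected. The pictures show the seams level and the other things in view where they were. The gripper is open and clear.
- **Checks that disagreed:** the side camera's depth fit suggested a tilted top, probably because points on the collars' sides got into the fit. Its median height was 129 mm. The gripper fingertips also pressed on the bench at up to about 7 N while picking up the middle and thinnest collars.

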